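Sort the dry pacifiers into the lined tray

TASK

The four pacifiers on the silicone mat are dry: put each one away in the divided wooden tray, in the compartment whose felt liner has its own colour, standing upright with the nipple up in the middle of the liner. Never let a pacifier tip over, and leave the cup, the tin and the drying rack where they are.

Things in the scene. Friction and masses are not known exactly. Their poses are not given: they have to be found in the camera images.
- terracotta: terracotta (burnt orange-red) pacifier, standing nipple up, 25 g, on a flat fixed blue-grey mat 4 mm thick; any yaw. Origin: centre of underside, z up. Button 30 mm across to z 6 mm, stem 20 mm to z 12; shield z 12 to 18, 46 mm along x by 34 mm along y, round ends, sides across y flat over the middle 12 mm (grip here); nipple to z 44, at most 18 mm across. Starts at least 80 mm from other pacifiers, centre to centre
- sage: sage green pacifier, standing nipple up, 25 g, on a flat fixed blue-grey mat 4 mm thick; any yaw. Origin: centre of underside, z up. Button 30 mm across to z 6 mm, stem 20 mm to z 12; shield z 12 to 18, 46 mm along x by 34 mm along y, round ends, sides across y flat over the middle 12 mm (grip here); nipple to z 44, at most 18 mm across. Starts at least 80 mm from other pacifiers, centre to centre
- cream: pale cream pacifier, standing nipple up, 25 g, on a flat fixed blue-grey mat 4 mm thick; any yaw. Origin: centre of underside, z up. Button 30 mm across to z 6 mm, stem 20 mm to z 12; shield z 12 to 18, 46 mm along x by 34 mm along y, round ends, sides across y flat over the middle 12 mm (grip here); nipple to z 44, at most 18 mm across. Starts at least 80 mm from other pacifiers, centre to centre
- chocolate: dark chocolate brown pacifier, standing nipple up, 25 g, on a flat fixed blue-grey mat 4 mm thick; any yaw. Origin: centre of underside, z up. Button 30 mm across to z 6 mm, stem 20 mm to z 12; shield z 12 to 18, 46 mm along x by 34 mm along y, round ends, sides across y flat over the middle 12 mm (grip here); nipple to z 44, at most 18 mm across. Starts at least 80 mm from other pacifiers, centre to centre
- terracotta_liner: terracotta (burnt orange-red) felt liner, 90 mm square, 3 mm thick, fixed in one compartment of the fixed 2 by 2 wooden tray (210 mm square). Origin: centre of underside, 6 mm above the dresser; its top is at z 3 mm. x and y are parallel to the tray's walls. Compartment: 96 mm square inside, centred on the liner; walls 6 mm thick, tops 18 mm above this origin
- sage_liner: sage green felt liner, 90 mm square, 3 mm thick, fixed in one compartment of the fixed 2 by 2 wooden tray (210 mm square). Origin: centre of underside, 6 mm above the dresser; its top is at z 3 mm. x and y are parallel to the tray's walls. Compartment: 96 mm square inside, centred on the liner; walls 6 mm thick, tops 18 mm above this origin
- cream_liner: pale cream felt liner, 90 mm square, 3 mm thick, fixed in one compartment of the fixed 2 by 2 wooden tray (210 mm square). Origin: centre of underside, 6 mm above the dresser; its top is at z 3 mm. x and y are parallel to the tray's walls. Compartment: 96 mm square inside, centred on the liner; walls 6 mm thick, tops 18 mm above this origin
- chocolate_liner: dark chocolate brown felt liner, 90 mm square, 3 mm thick, fixed in one compartment of the fixed 2 by 2 wooden tray (210 mm square). Origin: centre of underside, 6 mm above the dresser; its top is at z 3 mm. x and y are parallel to the tray's walls. Compartment: 96 mm square inside, centred on the liner; walls 6 mm thick, tops 18 mm above this origin
- cup: white ceramic cup, 80 mm across the rim, 85 mm high, loose bystander; origin: centre of its underside, on the dresser top
- tin: closed round aluminium tin, 87 mm across, 66 mm high, loose bystander; origin: centre of its underside, on the dresser top
- rack: white plastic drying rack with a grey height knob, base 160 by 220 mm, 210 mm high, fixed bystander well to the robot's right; origin: centre of its underside, on the dresser top
There are look-alikes about, which are no part of the job. Of the things like the terracotta, leave any that is turquoise; of the rest the larger one is meant. What is shaped like the cream but pink or purple is not meant.

How it is judged:
By the outcome, as a careful person would: the job done as asked, in the order asked, and still so for the second after the job is handed in, with the robot touching nothing.
It also fails if it takes over 93 s, if anything falls off the work surface, if the arm or the gripper's body presses on something with over 40 N, if the wrist force passes 120 N, or if a joint passes its speed limit or range.

ROBOT

A 7-joint arm with a two-finger parallel gripper is mounted at the origin on the work surface. World frame = base frame: x ahead of the robot, y to its left, z up, the work surface at z = 0. Lengths are in m, angles in degrees, forces in N, time in s.
With the tool pointing down it reaches from about 0.425 to 0.875 m from the base axis. Payload 4.7 kg.
Tool frame: the origin (TCP) lies midway between the tips of the shut fingers; the grasp point (between the pads) lies 19 mm behind it; z points along the fingers, x is the direction in which the jaws open and shut, and the axes are right-handed (so a half turn about z gives the same grasp; the last joint's range is limited). The gripper opens to 87 mm and grips with 3 to 60 N. Pads are 19 mm wide; open, the fingers measure 117 mm over their backs; the gripper's body (75 mm by 190 mm) begins 51 mm behind the grasp point.
Start: joints at [-74.364, 18.392, -4.016, 83.108, 1.295, 78.541, -3.26], TCP at [0.166, 0.628, 0.223] pointing down, gripper open.
Joint ranges: [-163.93, 163.93], [-17.29, 119.83], [-79.2, 71.16], [3.27, 140.29], [-89.18, 269.18], [5.43, 117.66], [-154.24, 154.24]. Speed limits (degrees/s): [147.25, 147.25, 180, 180, 180, 180, 180].

INTERFACE

Orientations are given as [roll, pitch, yaw] about the fixed x, y, z axes, in that order (R = Rz(yaw) Ry(pitch) Rx(roll)).
In Python, from cell import env gives the robot as it stands.
- The arm moves only by the tool carry_out, never from a script. Its argument "plan" is a list of rows, each an object with "grip": the closure, from 0 (fully open) to 1 (shut); "dp": the shift along the tool's x, y, z in m, a list of three; "rotation": the turn, a rotation vector about the tool's x, y, z in degrees, a list of three. In form: [{"grip": grip, "dp": [dx, dy, dz], "rotation": [wx, wy, wz]}, ...]. A call has 1 to 8 rows; each row shifts and turns the pose as measured when the row begins, along the tool's axes as they then stand; what a row does not reach is not made up. A row lasts 1/12 s, in which the tool goes at most 41.7 mm and 7.16 degrees, less where a joint would pass 70% of its speed; a pose out of reach is approached as far as the arm can. A call is refused whole if a number of a shift passes 0.0417 or a number of a turn 7.16, either way. A call with a gripper value outside its range is refused whole. The fingers move at their own pace and stop on an object; "force" is the grip in N (left out, the last holds). Time passes only in rows, so rows that do not move let the fingers close. It gives the time, the measured TCP pose, the force and the opening at its end, in the units of the state.
- env.get_obs(): the state, without advancing time (a new reading comes with each control period).
- env.read_camera(name): name is "scene" or "top" or "wrist"; returns the picture (384x512x3 uint8, red, green, blue); there is no depth.
- env.camera_params(name): a dict with "fx", "fy", "cx", "cy" (pixels), "k1" (the pictures are not rectified: a ray, as slopes to the right and down, at radius r is drawn at 1 + k1 r^2 times it, then the intrinsics apply), "R" (3x3) and "t" (3): a world point X has camera coordinates R X + t. Camera axes: x right, y down, z forward; pixel columns grow to the right and rows downward; lengths in m; the calibration is good to about 2 mm. A picture is of the moment at which its call begins: read the wrist's pose just before it. camera_params takes no time and is no camera call; for the wrist camera it gives the pose at the moment of the call.
- env.sign_off(): hands the job in, once; it reports no verdict.
The state is a dict: "time_s": time; "qpos": joint angles; "joint_velocities": joint speeds; "effort": joint torques, N m; "tool_pos": TCP position; "tool_rot": TCP orientation; "force": force on the tool from outside, world axes, zero at the start; "wrist_torque": the same for the moment, N m; "grip_width": finger opening in m.
Only numpy, scipy, OpenCV 4.12 (cv2) and the standard library are available. Lean on these libraries where they do the work, as an engineer would, in place of code of your own. Each camera call takes 0.05 s, during which the arm holds its last target. There are 200 camera calls.

## Working session

There is one attempt and no reset: what is moved stays moved. The work goes in short steps, Python scripts to look and compute and a tool call to move; the robot and the scene stay as the last step left them, time stands still between calls to the robot, and variables do not carry over. Pictures are saved under pics/ and viewed, about 12 in all and at most 16, crops included, and the job is handed in when it is done.

Besides the shell and the picture viewer there is one more tool, called after "Call:" as a command line: name --argument value ..., lists and objects as JSON in quotes. carry_out: Moves the arm, as the interface text tells. Its arguments: {"type":"object","properties":{"plan":{"type":"array","items":{"type":"object","properties":{"grip":{"type":"number"},"dp":{"type":"array","items":{"type":"number"}},"rotation":{"type":"array","items":{"type":"number"}}}}},"force":{"type":"number"}},"required":["plan"]}

```bash
mkdir -p pics; ls; python3 - <<'E'
from cell import env
import cv2,numpy as np
print(env.get_obs())
for n in("scene","top"):
    im=env.read_camera(n);cv2.imwrite(f"pics/{n}0.png",im[...,::-1]);p=env.camera_params(n)
    print(n,{k:np.round(v,4).tolist() for k,v in p.items()})
a=cv2.imread("pics/top0.png");cv2.imwrite("pics/top0b.png",cv2.resize(a,(800,600),interpolation=cv2.INTER_CUBIC))
E
```

```text
pics
{'time_s': 0.0, 'qpos': array([-74.36638574,  18.4403914 ,  -4.01389172,  83.1754383 ,
         1.29467871,  78.54167382,  -3.25890062]), 'joint_velocities': array([ 0.03820718, -0.04703242,  0.06629299,  0.00956521, -0.09572584,
        0.04018178,  0.09258226]), 'effort': array([-4.54745259e-04, -4.91271079e+01, -4.04367289e-01, -3.12540793e+01,
       -6.41605980e-02,  4.32964310e-02,  1.59189367e-04]), 'tool_pos': array([0.16624273, 0.62779703, 0.22144151]), 'tool_rot': array([1.79993975e+02, 1.12282856e-01, 7.51756206e+01]), 'force': array([ 0.22999148, -0.15178146, -0.14226744]), 'wrist_torque': array([ 0.0201371 , -0.01662752,  0.00280749]), 'grip_width': 0.08681281198384277}
scene {'fx': 354.9056, 'fy': 354.9056, 'cx': 254.0908, 'cy': 188.3353, 'k1': -0.0344, 'R': [[-0.8666, 0.4989, -0.0079], [0.2819, 0.4764, -0.8328], [-0.4117, -0.724, -0.5535]], 't': [0.5273, -0.0747, 1.1893]}
top {'fx': 370.1031, 'fy': 370.1031, 'cx': 249.27, 'cy': 184.3236, 'k1': -0.0736, 'R': [[0.0023, -1.0, -0.0047], [-0.9982, -0.002, -0.0595], [0.0595, 0.0048, -0.9982]], 't': [-0.1029, 0.5661, 1.1437]}
```

View pics/top0b.png

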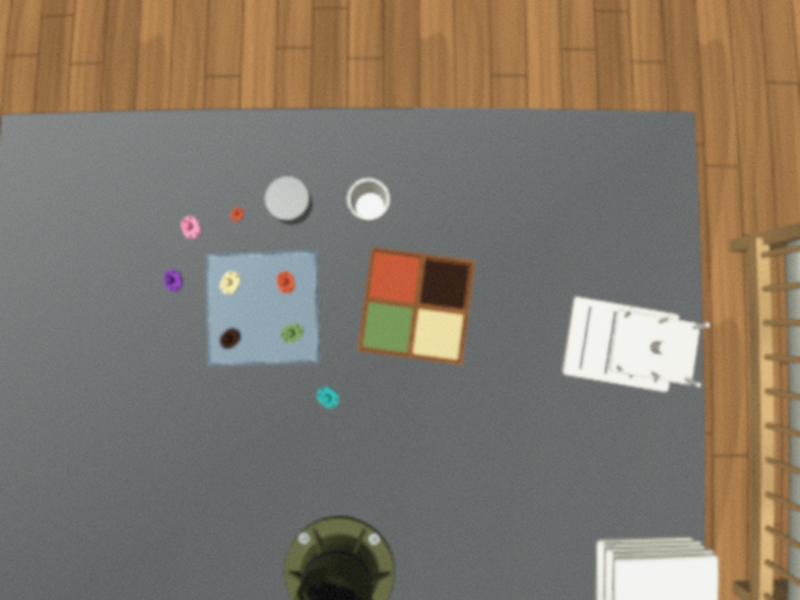

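View pics/scene0.png

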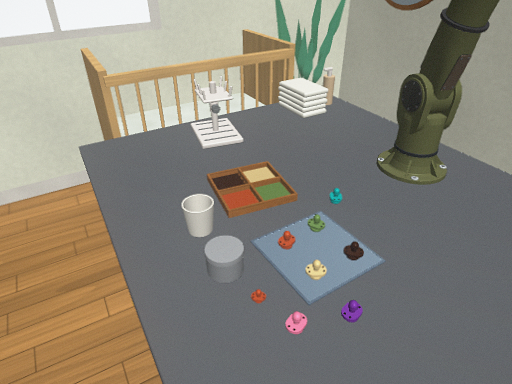

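The top view shows these candidates (in the 800x600 picture):
- **Terracotta-like:** red on the mat (286,282), a small red off the mat (237,214), and turquoise (328,398). The one on the mat is meant, because it is the larger of the reds.
- **Cream-like:** cream (230,282), pink (190,227) and purple (173,281). The cream one is meant.
- **No look-alikes:** sage (292,333) and chocolate (230,338).

The tray is at about (417,305), turned slightly.

```bash
cat > h.py <<'E'
from cell import env
import cv2,numpy as np
def ray(p,uv):
    uv=np.atleast_2d(np.float64(uv)); d=np.c_[(uv[:,0]-p['cx'])/p['fx'],(uv[:,1]-p['cy'])/p['fy']]
    s=d.copy()
    for _ in range(20): s=d/(1+p['k1']*(s**2).sum(1,keepdims=True))
    R=np.array(p['R']);t=np.array(p['t']); return -R.T@t,np.c_[s,np.ones(len(s))]@R
def plane(p,uv,z):
    o,d=ray(p,uv); return o+d*((z-o[2])/d[:,2:])
def masks(im):
    h,s,v=[c.astype(int) for c in cv2.split(cv2.cvtColor(im,cv2.COLOR_RGB2HSV))]
    return {'terracotta':((h<10)|(h>174))&(s>150)&(v>110),'sage':(h>35)&(h<65)&(s>90)&(v>50),
     'cream':(h>18)&(h<34)&(s>50)&(v>140),'chocolate':(v<52)}
def blobs(m,amin):
    n,l,st,c=cv2.connectedComponentsWithStats(m.astype(np.uint8),connectivity=8)
    return [(l==i,st[i],c[i]) for i in range(1,n) if st[i][4]>=amin]
E
python3 - <<'E'
from h import *
for n in("top","scene"):
    im=cv2.imread(f"pics/{n}0.png")[...,::-1].copy();p=env.camera_params(n)
    for k,m in masks(im).items():
        for b,st,c in blobs(m,25):
            if st[4]>8000: continue
            big=st[4]>400; P=plane(p,[c],.009 if big else .022)[0]
            if not(.2<P[0]<1 and -.5<P[1]<.5): continue
            ct=max(cv2.findContours(b.astype(np.uint8),0,1)[0],key=cv2.contourArea)[:,0]
            W=plane(p,ct,.009 if big else .022)[:,:2]; r=cv2.minAreaRect(W.astype(np.float32)*1000)
            print(n,k,st[4],c.round(1),P.round(4)[:2],'rect mm',np.round(r[0],1),np.round(r[1],1),round(r[2],1))
im=cv2.imread("pics/top0.png")[125:265,95:220];cv2.imwrite("pics/crop.png",cv2.resize(im,None,fx=4,fy=4,interpolation=2))
E
```

```text
top terracotta 39 [151.4 136.7] [0.7166 0.2088] rect mm [717.2 208.5] [18.4 22.4] 45.6
top terracotta 821 [252.1 177.1] [ 0.5896 -0.1104] rect mm [ 590.2 -110.2] [91.4 91.5] 82.5
top terracotta 90 [182.4 180.2] [0.5785 0.1077] rect mm [577.9 107.6] [36.7 26.7] 14.8
top sage 754 [247.7 209.2] [ 0.4884 -0.0969] rect mm [488.5 -96.9] [86.3 86.6] 82.0
top sage 85 [186.4 212.7] [0.4769 0.094 ] rect mm [476.7  94. ] [25.1 36.3] 26.7
top cream 113 [146.9 180.5] [0.5773 0.2203] rect mm [577.1 220.9] [31.5 40.7] 64.1
top cream 840 [279.8 213.5] [ 0.475  -0.1979] rect mm [ 475.3 -198.1] [91.6 91.5] 82.9
top chocolate 25 [146.  216.3] [0.465  0.2213] rect mm [464.5 221.1] [15.7 12.7] 0.9
scene terracotta 433 [239.2 198.6] [ 0.5915 -0.1151] rect mm [ 590.4 -116.7] [72.1 86.2] 82.6
scene terracotta 182 [286.5 240. ] [0.5827 0.1124] rect mm [580.3 109.9] [59.4 34.6] 36.7
scene terracotta 128 [258.2 296.1] [0.727  0.2232] rect mm [727.1 223.1] [25.5 27. ] 9.9
scene sage 365 [272.  190.8] [ 0.4991 -0.0853] rect mm [498.2 -86.2] [68.7 80.1] 82.6
scene sage 162 [315.8 223.3] [0.4822 0.0981] rect mm [482.   94.8] [59.3 39.4] 74.7
scene cream 293 [258.5 174.2] [ 0.4857 -0.1852] rect mm [ 485.  -186.1] [66.9 82.6] 82.7
scene cream 267 [315.7 269.9] [0.5823 0.2252] rect mm [580.9 224.5] [50.2 41.4] 10.3
scene chocolate 28 [352.8 247.9] [0.4639 0.2144] rect mm [461.5 213.5] [24.7 16.3] 25.6
```

View pics/crop.png

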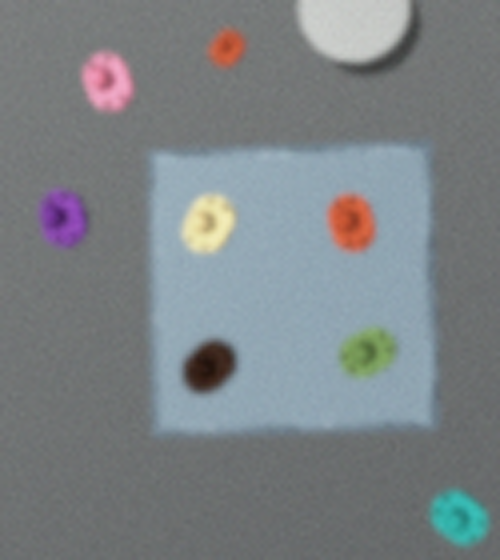

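The crop agrees: the red on the mat at (352,222) is clearly larger than the red at (227,47), and turquoise is at (460,517). Pink and purple lie off the mat. I'll take the four on the mat and move over them for a wrist view.

```bash
cat >> h.py <<'E'
from scipy.spatial.transform import Rotation as Ro
def wrap(a): return (a+180)%360-180
def plan(tgt,yaw,n=None,step=.04):
    "print rows from the present pose to tgt with tool down, yaw in deg"
    o=env.get_obs();p=np.array(o['tool_pos']);R=Ro.from_euler('xyz',o['tool_rot'],degrees=True)
    dy=wrap(yaw-o['tool_rot'][2]);
    G=Ro.from_euler('xyz',[180,0,yaw],degrees=True); rv=(R.inv()*G).as_rotvec(degrees=True)
    d=np.array(tgt)-p; n=n or int(max(np.ceil(np.linalg.norm(d)/step),np.ceil(np.linalg.norm(rv)/7)))
    print('n',n,'dyaw',round(dy,1),'t',round(o['time_s'],2))
    for i in range(n):
        Ri=R*Ro.from_rotvec(rv*i/n,degrees=True)
        print(i,Ri.inv().apply(d/n).round(4).tolist(),(rv/n).round(2).tolist())
E
python3 - <<'E'
from h import *
p=env.camera_params('wrist');o=env.get_obs()
c=-np.array(p['R']).T@p['t'];R=Ro.from_euler('xyz',o['tool_rot'],degrees=True)
print('cam in tool',R.inv().apply(c-o['tool_pos']).round(3),(p['R']@R.as_matrix()).round(2).tolist(),p['fx'],p['cx'],p['cy'])
plan([.50,.16,.24],15)
E
```

```text
cam in tool [ 0.    -0.07  -0.163] [[1.0, -0.0, -0.0], [0.0, 0.97, -0.26], [0.0, 0.26, 0.97]] 277.29206904006895 253.25487102079967 191.40279819205355
n 15 dyaw -60.2 t 0.1
0 [-0.0245, 0.0295, -0.0012] [0.0, 0.01, 4.01]
1 [-0.0223, 0.0311, -0.0012] [0.0, 0.01, 4.01]
2 [-0.0201, 0.0326, -0.0012] [0.0, 0.01, 4.01]
3 [-0.0178, 0.0339, -0.0012] [0.0, 0.01, 4.01]
4 [-0.0154, 0.0351, -0.0012] [0.0, 0.01, 4.01]
5 [-0.0129, 0.0361, -0.0012] [0.0, 0.01, 4.01]
6 [-0.0103, 0.0369, -0.0012] [0.0, 0.01, 4.01]
7 [-0.0077, 0.0375, -0.0012] [0.0, 0.01, 4.01]
8 [-0.0051, 0.038, -0.0012] [0.0, 0.01, 4.01]
9 [-0.0024, 0.0382, -0.0012] [0.0, 0.01, 4.01]
10 [0.0003, 0.0383, -0.0012] [0.0, 0.01, 4.01]
11 [0.003, 0.0382, -0.0012] [0.0, 0.01, 4.01]
12 [0.0056, 0.0379, -0.0012] [0.0, 0.01, 4.01]
13 [0.0083, 0.0374, -0.0012] [0.0, 0.01, 4.01]
14 [0.0109, 0.0367, -0.0012] [0.0, 0.01, 4.01]
```

Call:
carry_out --plan '[{"grip":0,"dp":[-0.0245,0.0295,0],"rotation":[0,0,4]},{"grip":0,"dp":[-0.022,0.031,0],"rotation":[0,0,4]},{"grip":0,"dp":[-0.02,0.0325,0],"rotation":[0,0,4]},{"grip":0,"dp":[-0.018,0.034,0],"rotation":[0,0,4]},{"grip":0,"dp":[-0.0155,0.035,0],"rotation":[0,0,4]},{"grip":0,"dp":[-0.013,0.036,0],"rotation":[0,0,4]},{"grip":0,"dp":[-0.01,0.037,0],"rotation":[0,0,4]},{"grip":0,"dp":[-0.0075,0.0375,0],"rotation":[0,0,4]}]'

```text
time_s: 0.77
tool_pos: [0.3388, 0.3739, 0.2142]
tool_rot: [-179.8, 0.6, 42.9]
force: [2.4, 0.0, 1.5]
grip_width: 0.087
```

Call:
carry_out --plan '[{"grip":0,"dp":[-0.005,0.038,0],"rotation":[0,0,4]},{"grip":0,"dp":[-0.0025,0.038,0],"rotation":[0,0,4]},{"grip":0,"dp":[0,0.038,0],"rotation":[0,0,4]},{"grip":0,"dp":[0.003,0.038,0],"rotation":[0,0,4]},{"grip":0,"dp":[0.0055,0.038,0],"rotation":[0,0,4]},{"grip":0,"dp":[0.008,0.0375,0],"rotation":[0,0,4]},{"grip":0,"dp":[0.011,0.037,0],"rotation":[0,0,4]},{"grip":0,"dp":[0,0,0],"rotation":[0,0,0]}]'

```text
time_s: 1.43
tool_pos: [0.4981, 0.1307, 0.2124]
tool_rot: [179.6, 0.6, 12.6]
force: [-0.3, -1.1, 0.1]
grip_width: 0.0869
```

```bash
python3 - <<'E'
from h import *
p=env.camera_params('wrist');im=env.read_camera('wrist');o=env.get_obs()
cv2.imwrite('pics/w1.png',im[...,::-1]);np.save('w1.npy',p,allow_pickle=True)
print(o['tool_pos'].round(4),o['tool_rot'].round(2),o['joint_velocities'].round(1),o['time_s'])
for k,m in masks(im).items():
    for b,st,c in blobs(m,60):
        P=plane(p,[c],.022)[0]
        ct=max(cv2.findContours(b.astype(np.uint8),0,1)[0],key=cv2.contourArea)[:,0]
        W=plane(p,ct,.022)[:,:2]*1000; r=cv2.minAreaRect(W.astype(np.float32)) ;q=np.array(r[1])
        v=np.linalg.svd(W-W.mean(0))[2][0] if len(W)<5000 else [1,0]
        print(k,st[4],c.round(1),P[:2].round(4),np.round(r[0],1),q.round(1),round(r[2],1),'long axis',round(np.degrees(np.arctan2(v[1],v[0]))%180,1))
E
```

```text
[0.4963 0.1343 0.2121] [179.76   0.73  12.92] [-2.5 -0.4 -4.8  0.9 -2.5  0.6 -0.3] 1.4833
terracotta 62 [428.3 145.2] [0.7062 0.2143] [707.9 211.9] [12.2 26. ] 18.9 long axis 108.3
terracotta 119 [439.2 148.6] [0.7216 0.2135] [722.2 213.6] [15.4 19.2] 49.2 long axis 122.7
terracotta 169 [314.2 204.4] [0.5863 0.1061] [587.8 105. ] [20.2 27. ] 69.1 long axis 176.8
sage 691 [235.  193.9] [0.4802 0.0968] [480.3  96.4] [33.  45.8] 28.9 long axis 116.1
sage 760 [210.  295.6] [ 0.4757 -0.0653] [480.9 -70.6] [44.9 61.5] 82.6 long axis 16.9
cream 73 [323.6 114.8] [0.5657 0.22  ] [568.5 217.9] [14.8 40.4] 31.3 long axis 125.1
cream 236 [339.8 115.4] [0.5854 0.2238] [587.4 224.7] [26.5 19. ] 13.0 long axis 171.8
cream 269 [ 91.9 256.6] [ 0.2978 -0.0411] [300.6 -40. ] [79.9 20.5] 89.5 long axis 88.8
cream 247 [415.2 258.1] [0.7493 0.0608] [745.7  62.4] [19.2 77.1] 22.6 long axis 114.7
cream 3327 [379.1 297.6] [ 0.7214 -0.0126] [710.6 -14. ] [422.6  25.8] 13.2 long axis 13.8
chocolate 706 [169. 233.] [0.4022 0.0211] [392.4  23.2] [61.5 38.8] 13.2 long axis 39.5
chocolate 694 [337.7 233.2] [0.6295 0.0732] [636.8  79.4] [59.  38.6] 12.7 long axis 166.4
chocolate 34693 [197.4 329.4] [ 0.4672 -0.1304] [523.6 -78. ] [853.6 304. ] 14.4 long axis 9.8
chocolate 3945 [430.1 249.3] [0.765  0.0783] [775.4  67.8] [216.2 113.9] 14.1 long axis 40.4
chocolate 179 [163.9 278. ] [ 0.4045 -0.0514] [406.8 -57.1] [17.5 40.6] 7.1 long axis 86.7
chocolate 167 [342.5 277.9] [0.6575 0.0074] [661.8   4.7] [16.  42.4] 35.3 long axis 118.1
chocolate 762 [497.6 370.5] [ 0.9681 -0.1062] [ 971.3 -104.6] [56.4 59.9] 13.2 long axis 127.3
chocolate 685 [389.4 370.3] [ 0.7872 -0.1416] [ 771.7 -146.8] [84.3 51.3] 11.9 long axis 41.0
```

View pics/w1.png

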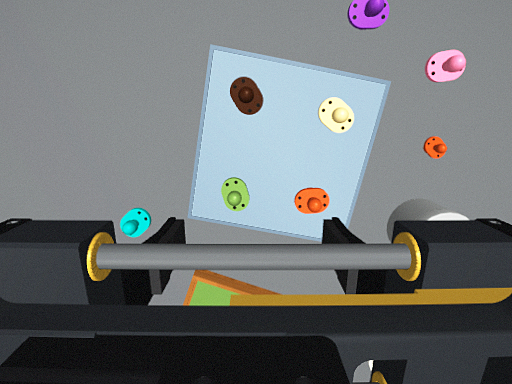

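The wrist view shows all four on the mat: chocolate (246,95), cream (337,115), sage (235,194) and terracotta (312,201). I'll fit each shield outline against the mat colour.

```bash
python3 - <<'E'
from h import *
p=np.load('w1.npy',allow_pickle=True).item()
im=cv2.imread('pics/w1.png');hsv=cv2.cvtColor(im,cv2.COLOR_BGR2HSV).astype(int)
mat=((hsv[...,0]>95)&(hsv[...,0]<125)&(hsv[...,1]>30)&(hsv[...,2]>120)).astype(np.uint8)
ct=max(cv2.findContours(mat,0,1)[0],key=cv2.contourArea)
print('mat',[w.round(3).tolist() for w in plane(p,cv2.boxPoints(cv2.minAreaRect(ct)),.004)[:,:2]])
full=cv2.drawContours(np.zeros_like(mat),[cv2.convexHull(ct)],-1,1,-1)
for b,st,c in blobs((full==1)&(mat==0),300):
    k=max(cv2.findContours(b.astype(np.uint8),0,1)[0],key=cv2.contourArea)[:,0]
    W=plane(p,k,.020)[:,:2]*1000; r=cv2.minAreaRect(W.astype(np.float32));w,h=r[1]
    a=r[2] if w>h else r[2]+90
    m=cv2.moments(W.astype(np.float32).reshape(-1,1,2));am=.5*np.degrees(np.arctan2(2*m['mu11'],m['mu20']-m['mu02']))
    print(c.round(0),hsv[int(c[1]),int(c[0])],'centre',np.round(r[0],1),'mom',round(m['m10']/m['m00'],1),round(m['m01']/m['m00'],1),'size',np.round(sorted(r[1]),1),'long axis',round(a%180,1),round(am%180,1))
plan([.577,.107,.10],0)
E
```

```text
mat [[0.404, 0.041], [0.411, 0.271], [0.64, 0.281], [0.673, 0.045]]
[246.  95.] [  8 167  87] centre [468.3 221. ] mom 468.1 221.0 size [34.3 45.9] long axis 134.0 134.8
[336. 115.] [ 23 106 236] centre [580.9 223.3] mom 580.8 223.4 size [35.8 47.8] long axis 154.4 154.3
[235. 194.] [ 45 138 168] centre [480.3  96. ] mom 480.2 95.9 size [35.1 47.6] long axis 118.9 116.1
[312. 200.] [  7 219 189] centre [581.8 110.5] mom 581.9 110.0 size [36.4 47.2] long axis 12.8 13.4
[332. 228.] [143  33  31] centre [616.8  79.3] mom 620.2 78.5 size [28.3 37.3] long axis 42.3 57.5
n 4 dyaw -12.9 t 1.48
0 [0.0185, 0.0111, 0.0278] [0.08, 0.18, 3.23]
1 [0.019, 0.01, 0.0279] [0.08, 0.18, 3.23]
2 [0.0195, 0.009, 0.0279] [0.08, 0.18, 3.23]
3 [0.0198, 0.0079, 0.028] [0.08, 0.18, 3.23]
```

The sizes match 46x34, and the centres agree with the top view to 2–4 mm. I'll go in order of jaw yaw: sage 27.5°, chocolate 44.5°, cream 64.5°, terracotta 103°.

```bash
python3 - <<'E'
from h import *
plan([.479,.095,.075],27.5,5)
E
```

```text
n 5 dyaw 14.6 t 1.48
0 [-0.0048, 0.0068, 0.0275] [0.03, 0.15, -2.92]
1 [-0.0052, 0.0065, 0.0275] [0.03, 0.15, -2.92]
2 [-0.0056, 0.0063, 0.0275] [0.03, 0.15, -2.92]
3 [-0.006, 0.006, 0.0275] [0.03, 0.15, -2.92]
4 [-0.0063, 0.0057, 0.0274] [0.03, 0.15, -2.92]
```

Call:
carry_out --plan '[{"grip":0,"dp":[-0.005,0.007,0.0275],"rotation":[0,0.15,-2.9]},{"grip":0,"dp":[-0.005,0.0065,0.0275],"rotation":[0,0.15,-2.9]},{"grip":0,"dp":[-0.0055,0.0065,0.0275],"rotation":[0,0.15,-2.9]},{"grip":0,"dp":[-0.006,0.006,0.0275],"rotation":[0,0.15,-2.9]},{"grip":0,"dp":[-0.0065,0.0055,0.026],"rotation":[0,0.15,-2.9]},{"grip":0,"dp":[0,0,0],"rotation":[0,0,0]}]' --force 10

```text
time_s: 1.98
tool_pos: [0.4773, 0.0993, 0.0718]
tool_rot: [-179.9, -0.2, 28.6]
force: [-1.4, -0.9, -0.7]
grip_width: 0.0869
```

```bash
python3 - <<'E'
from h import *
im=env.read_camera('wrist');cv2.imwrite('pics/w2.png',im[...,::-1])
o=env.get_obs();print(o['tool_pos'].round(4),o['tool_rot'].round(2))
plan([.479,.095,.007],27.5,4)
E
```

```text
[0.4791 0.1008 0.0742] [-179.91   -0.41   28.47]
n 4 dyaw -1.0 t 2.03
0 [-0.0008, 0.0013, 0.0168] [-0.02, -0.1, 0.24]
1 [-0.0008, 0.0013, 0.0168] [-0.02, -0.1, 0.24]
2 [-0.0008, 0.0013, 0.0168] [-0.02, -0.1, 0.24]
3 [-0.0007, 0.0013, 0.0168] [-0.02, -0.1, 0.24]
```

View pics/w2.png

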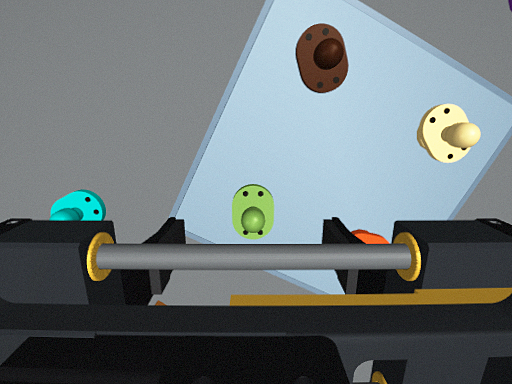

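Sage is centred between the fingers at (253,212) and aligned with them, so I'll descend and close.

Call:
carry_out --plan '[{"grip":0.2,"dp":[-0.001,0.0015,0.017],"rotation":[0,0,0.3]},{"grip":0.2,"dp":[-0.001,0.0015,0.017],"rotation":[0,0,0.3]},{"grip":0.2,"dp":[-0.0005,0.0015,0.017],"rotation":[0,0,0.3]},{"grip":0.2,"dp":[0,0.001,0.013],"rotation":[0,0,0.2]},{"grip":0.2,"dp":[0,0,0],"rotation":[0,0,0]}]'

```text
time_s: 2.45
tool_pos: [0.4869, 0.1049, 0.0169]
tool_rot: [-179.8, -1.3, 27.4]
force: [-0.8, -1.1, 0.5]
grip_width: 0.0704
```

```bash
python3 - <<'E'
from h import *
o=env.get_obs();print(o['tool_pos'].round(4),o['tool_rot'].round(2),o['force'])
plan([.479,.095,.007],27.5,1)
E
```

```text
[0.4869 0.1049 0.0169] [-179.78   -1.26   27.39] [-0.77200649 -1.14748212  0.47397153]
n 1 dyaw 0.1 t 2.45
0 [-0.0118, 0.0052, 0.0096] [-0.21, -1.26, -0.11]
```

Call:
carry_out --plan '[{"grip":0.2,"dp":[-0.006,0.003,0.003],"rotation":[-0.2,-0.8,0]},{"grip":0.2,"dp":[-0.005,0.002,0.003],"rotation":[0,-0.4,0]},{"grip":0.2,"dp":[0,0,0],"rotation":[0,0,0]}]'

```text
time_s: 2.7
tool_pos: [0.4822, 0.0985, 0.0146]
tool_rot: [-180.0, -0.3, 27.5]
force: [1.0, -0.0, -0.7]
grip_width: 0.0694
```

```bash
python3 - <<'E'
from h import *
o=env.get_obs();print(o['tool_pos'].round(4),o['tool_rot'].round(2),o['force'])
plan([.479,.095,.007],27.5,1)
E
```

```text
[0.4822 0.0985 0.0146] [-180.     -0.29   27.52] [ 1.03144871 -0.01993484 -0.68397361]
n 1 dyaw -0.0 t 2.7
0 [-0.0045, 0.0016, 0.0076] [-0.0, -0.29, 0.02]
```

Call:
carry_out --plan '[{"grip":0.2,"dp":[-0.0045,0.0025,0.006],"rotation":[0,-0.3,0]},{"grip":0.2,"dp":[-0.001,0.001,0.005],"rotation":[0,0,0]},{"grip":0.2,"dp":[0,0,0],"rotation":[0,0,0]}]'

```text
time_s: 2.95
tool_pos: [0.4805, 0.0935, 0.0052]
tool_rot: [-180.0, -0.2, 27.5]
force: [-0.2, -0.7, -1.0]
grip_width: 0.0698
```

```bash
python3 - <<'E'
from h import *
o=env.get_obs();print(o['tool_pos'].round(4),o['tool_rot'].round(2),o['force'])
plan([.479,.095,.007],27.5,1)
E
```

```text
[0.4805 0.0935 0.0052] [-179.99   -0.23   27.53] [-0.23848157 -0.65515604 -1.00565004]
n 1 dyaw -0.0 t 2.95
0 [-0.0006, -0.0021, -0.0018] [-0.01, -0.23, 0.03]
```

Call:
carry_out --plan '[{"grip":0.2,"dp":[0,0,-0.0025],"rotation":[0,0,0]},{"grip":0.7,"dp":[0,0,0],"rotation":[0,0,0]},{"grip":0.7,"dp":[0,0,0],"rotation":[0,0,0]},{"grip":0.7,"dp":[0,0,0],"rotation":[0,0,0]},{"grip":0.7,"dp":[0,0,0],"rotation":[0,0,0]},{"grip":0.7,"dp":[0,0,0],"rotation":[0,0,0]}]' --force 10

```text
time_s: 3.45
tool_pos: [0.4807, 0.0932, 0.0082]
tool_rot: [-180.0, -0.3, 27.5]
force: [-0.9, 0.6, -0.6]
grip_width: 0.044
```

```bash
python3 - <<'E'
from h import *
o=env.get_obs();print(o['tool_pos'].round(4),o['tool_rot'].round(2),o['force'],o['grip_width'])
plan([.481,.094,.085],27.5,3)
E
```

```text
[0.4807 0.0932 0.0082] [-179.98   -0.26   27.46] [-0.93676256  0.57035051 -0.6241569 ] 0.04404130683457448
n 3 dyaw 0.0 t 3.45
0 [0.0003, -0.0002, -0.0256] [-0.01, -0.09, -0.01]
1 [0.0003, -0.0002, -0.0256] [-0.01, -0.09, -0.01]
2 [0.0002, -0.0002, -0.0256] [-0.01, -0.09, -0.01]
```

Call:
carry_out --plan '[{"grip":0.8,"dp":[0,0,0],"rotation":[0,0,0]},{"grip":0.8,"dp":[0,0,0],"rotation":[0,0,0]},{"grip":0.8,"dp":[0,0,0],"rotation":[0,0,0]},{"grip":0.8,"dp":[0,0,0],"rotation":[0,0,0]}]' --force 10

```text
time_s: 3.78
tool_pos: [0.4808, 0.0933, 0.0083]
tool_rot: [-180.0, -0.3, 27.5]
force: [0.5, 0.8, 0.7]
grip_width: 0.0339
```

Call:
carry_out --plan '[{"grip":0.8,"dp":[0,0,-0.012],"rotation":[0,0,0]},{"grip":0.8,"dp":[0,0,-0.025],"rotation":[0,0,0]},{"grip":0.8,"dp":[0,0,-0.025],"rotation":[0,0,0]},{"grip":0.8,"dp":[-0.006,0.012,-0.018],"rotation":[0,0,0]},{"grip":0.8,"dp":[-0.0115,0.0245,0],"rotation":[0,0,0]},{"grip":0.8,"dp":[-0.0115,0.0245,0],"rotation":[0,0,0]},{"grip":0.8,"dp":[-0.0115,0.0245,0],"rotation":[0,0,0]},{"grip":0.8,"dp":[-0.0115,0.0245,0],"rotation":[0,0,0]}]'

```text
time_s: 4.45
tool_pos: [0.485, -0.0252, 0.0915]
tool_rot: [-179.9, -0.3, 28.3]
force: [-0.4, -1.2, -0.4]
grip_width: 0.0338
```

Call:
carry_out --plan '[{"grip":0.8,"dp":[-0.0115,0.0245,0],"rotation":[0,0,0]},{"grip":0.8,"dp":[-0.0115,0.0245,0],"rotation":[0,0,0]},{"grip":0.8,"dp":[-0.004,0.01,0],"rotation":[0,0,0]},{"grip":0.8,"dp":[0,0,0],"rotation":[0,0,0]}]'

```text
time_s: 4.78
tool_pos: [0.4886, -0.0996, 0.0921]
tool_rot: [179.9, -0.3, 27.9]
force: [-0.4, 0.6, -0.3]
grip_width: 0.0339
```

```bash
python3 - <<'E'
from h import *
im=env.read_camera('wrist');cv2.imwrite('pics/w3.png',im[...,::-1])
o=env.get_obs();p=env.camera_params('wrist');print(o['tool_pos'].round(4),o['tool_rot'].round(2),o['joint_velocities'].round(1),o['grip_width'])
plan([.4885,-.097,.035],27.5,3)
E
```

```text
[ 0.4885 -0.0986  0.092 ] [179.97  -0.31  27.89] [-1.6 -0.3 -2.1  0.4 -0.7  0.3 -1.1] 0.03369611831129671
n 3 dyaw -0.4 t 4.83
0 [0.0002, -0.0005, 0.019] [0.01, -0.1, 0.13]
1 [0.0002, -0.0005, 0.019] [0.01, -0.1, 0.13]
2 [0.0002, -0.0005, 0.019] [0.01, -0.1, 0.13]
```

View pics/w3.png

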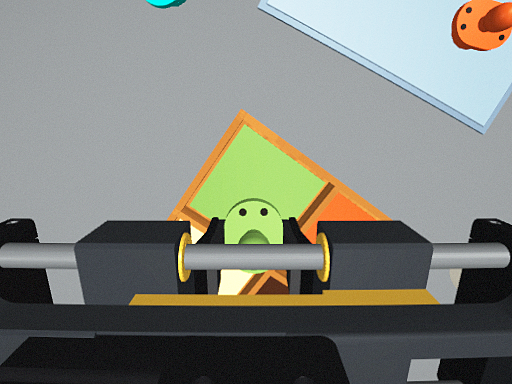

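Sage is held upright over the sage liner; the tray's outer corner shows at (242,110). I'll check that corner against the predicted tray pose and then lower.

```bash
python3 - <<'E'
from h import *
p=env.camera_params('wrist');print('corner',plane(p,[[242,110]],.024)[0].round(4))
t=np.radians(-7.5);print('pred',np.array([.5325,-.154])+np.array([[np.cos(t),-np.sin(t)],[np.sin(t),np.cos(t)]])@[-.105,.105])
E
```

```text
corner [ 0.4463 -0.035   0.024 ]
pred [ 0.44210354 -0.03619304]
```

Call:
carry_out --plan '[{"grip":0.8,"dp":[0,-0.001,0.02],"rotation":[0,-0.1,0.2]},{"grip":0.8,"dp":[0,0,0.02],"rotation":[0,-0.1,0.1]},{"grip":0.8,"dp":[0,0,0.015],"rotation":[0,0,0]},{"grip":0.8,"dp":[0,0,0.008],"rotation":[0,0,0]},{"grip":0.8,"dp":[0,0,0],"rotation":[0,0,0]}]'

```text
time_s: 5.25
tool_pos: [0.4897, -0.0908, 0.0273]
tool_rot: [-179.9, -0.3, 27.9]
force: [0.1, 0.9, -0.3]
grip_width: 0.0337
```

```bash
python3 - <<'E'
from h import *
o=env.get_obs();print(o['tool_pos'].round(4),o['tool_rot'].round(2),o['force'])
plan([.4885,-.097,.0135],27.5,1)
E
```

```text
[ 0.4897 -0.0908  0.0273] [-179.88   -0.33   27.9 ] [ 0.0863156   0.93315113 -0.27242054]
n 1 dyaw -0.4 t 5.25
0 [-0.004, 0.0049, 0.0138] [-0.12, -0.33, 0.4]
```

Call:
carry_out --plan '[{"grip":0.8,"dp":[-0.003,0.005,0.006],"rotation":[0,-0.3,0.3]},{"grip":0.8,"dp":[0,0.002,0.006],"rotation":[0,0,0]},{"grip":0.8,"dp":[0,0,0],"rotation":[0,0,0]}]'

```text
time_s: 5.5
tool_pos: [0.4912, -0.0965, 0.0152]
tool_rot: [-179.8, -0.1, 27.8]
force: [0.2, -0.4, -0.5]
grip_width: 0.0341
```

```bash
python3 - <<'E'
from h import *
o=env.get_obs();print(o['tool_pos'].round(4),o['tool_rot'].round(2),o['force'])
plan([.4905,-.096,.0135],27.5,1)
E
```

```text
[ 0.4912 -0.0965  0.0152] [-1.7985e+02 -7.0000e-02  2.7800e+01] [ 0.19508513 -0.43218312 -0.51698123]
n 1 dyaw -0.3 t 5.5
0 [-0.0004, -0.0007, 0.0017] [-0.15, -0.07, 0.3]
```

Call:
carry_out --plan '[{"grip":0.8,"dp":[0,0,0.002],"rotation":[0,0,0]},{"grip":0.8,"dp":[0,0,0],"rotation":[0,0,0]},{"grip":0.42,"dp":[0,0,0],"rotation":[0,0,0]},{"grip":0.42,"dp":[0,0,0],"rotation":[0,0,0]},{"grip":0.42,"dp":[0,0,0],"rotation":[0,0,0]},{"grip":0.42,"dp":[0,0,0],"rotation":[0,0,0]}]'

```text
time_s: 6.0
tool_pos: [0.4933, -0.0969, 0.0151]
tool_rot: [-179.9, -0.3, 27.7]
force: [1.5, -0.4, -0.6]
grip_width: 0.0483
```

Call:
carry_out --plan '[{"grip":0.42,"dp":[0,0,-0.01],"rotation":[0,0,0]},{"grip":0.42,"dp":[0,0,-0.015],"rotation":[0,0,0]},{"grip":0.42,"dp":[0,0,-0.025],"rotation":[0,0,0]},{"grip":0.42,"dp":[0,0,-0.025],"rotation":[0,0,0]},{"grip":0.42,"dp":[0,0,-0.025],"rotation":[0,0,0]},{"grip":0.42,"dp":[0,0,0],"rotation":[0,0,0]}]'

```text
time_s: 6.5
tool_pos: [0.4914, -0.0981, 0.1214]
tool_rot: [-179.9, -0.1, 27.6]
force: [1.1, 0.5, 0.5]
grip_width: 0.0507
```

```bash
python3 - <<'E'
from h import *
im=env.read_camera('wrist');cv2.imwrite('pics/w4.png',im[...,::-1])
o=env.get_obs();print(o['tool_pos'].round(4),o['tool_rot'].round(2),o['force'])
plan([.467,.221,.10],44.5)
E
```

```text
[ 0.4904 -0.0978  0.1196] [-179.85    0.     27.64] [ 0.38999682 -0.10469549 -0.16296365]
n 9 dyaw 16.9 t 6.55
0 [0.0141, -0.0326, 0.0023] [-0.02, -0.0, -1.87]
1 [0.0152, -0.0321, 0.0022] [-0.02, -0.0, -1.87]
2 [0.0162, -0.0316, 0.0022] [-0.02, -0.0, -1.87]
3 [0.0173, -0.031, 0.0022] [-0.02, -0.0, -1.87]
4 [0.0183, -0.0305, 0.0022] [-0.02, -0.0, -1.87]
5 [0.0192, -0.0299, 0.0022] [-0.02, -0.0, -1.87]
6 [0.0202, -0.0292, 0.0022] [-0.02, -0.0, -1.87]
7 [0.0212, -0.0285, 0.0022] [-0.02, -0.0, -1.87]
8 [0.0221, -0.0278, 0.0022] [-0.02, -0.0, -1.87]
```

View pics/w4.png

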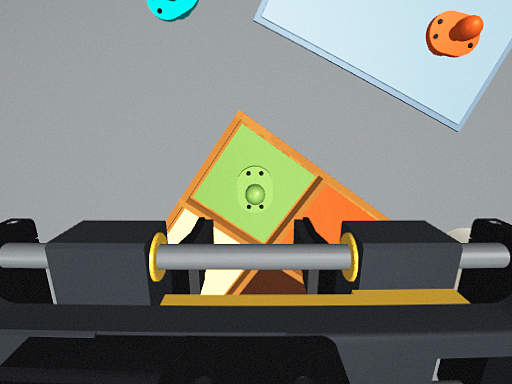

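Sage stands upright at (255,188), and the liner centre is about (253,185), so it is centred. Next is chocolate.

Call:
carry_out --plan '[{"grip":0.2,"dp":[0.014,-0.0325,0.001],"rotation":[0,0,-1.9]},{"grip":0.2,"dp":[0.015,-0.032,0.001],"rotation":[0,0,-1.9]},{"grip":0.2,"dp":[0.016,-0.0315,0.001],"rotation":[0,0,-1.9]},{"grip":0.2,"dp":[0.0175,-0.031,0.001],"rotation":[0,0,-1.9]},{"grip":0.2,"dp":[0.0185,-0.0305,0.001],"rotation":[0,0,-1.9]},{"grip":0.2,"dp":[0.019,-0.03,0.001],"rotation":[0,0,-1.9]},{"grip":0.2,"dp":[0.02,-0.029,0.001],"rotation":[0,0,-1.9]},{"grip":0.2,"dp":[0.021,-0.0285,0.001],"rotation":[0,0,-1.9]}]'

```text
time_s: 7.22
tool_pos: [0.4675, 0.1843, 0.1108]
tool_rot: [180.0, 0.1, 42.3]
force: [-0.3, 0.9, -0.8]
grip_width: 0.0699
```

Call:
carry_out --plan '[{"grip":0.2,"dp":[0.022,-0.028,0.001],"rotation":[0,0,-1.9]},{"grip":0.2,"dp":[0,0,0],"rotation":[0,0,0]}]'

```text
time_s: 7.38
tool_pos: [0.4612, 0.2294, 0.1084]
tool_rot: [-179.9, 0.1, 44.9]
force: [0.1, -0.5, 0.3]
grip_width: 0.0695
```

```bash
python3 - <<'E'
from h import *
o=env.get_obs();print(o['tool_pos'].round(4),o['tool_rot'].round(2),o['force'],o['grip_width'])
plan([.467,.221,.04],44.5,4)
E
```

```text
[0.4612 0.2294 0.1084] [-1.7985e+02  7.0000e-02  4.4920e+01] [ 0.0640354  -0.45952924  0.33349279] 0.06952029244852856
n 4 dyaw -0.4 t 7.38
0 [-0.0004, 0.0025, 0.0171] [-0.04, 0.02, 0.1]
1 [-0.0004, 0.0025, 0.0171] [-0.04, 0.02, 0.1]
2 [-0.0004, 0.0025, 0.0171] [-0.04, 0.02, 0.1]
3 [-0.0004, 0.0025, 0.0171] [-0.04, 0.02, 0.1]
```

Call:
carry_out --plan '[{"grip":0.2,"dp":[0,0.003,0.018],"rotation":[0,0,0.1]},{"grip":0.2,"dp":[0,0.003,0.018],"rotation":[0,0,0.1]},{"grip":0.2,"dp":[0,0.003,0.018],"rotation":[0,0,0.1]},{"grip":0.2,"dp":[0,0.003,0.015],"rotation":[0,0,0.1]},{"grip":0.2,"dp":[0,0,0],"rotation":[0,0,0]}]'

```text
time_s: 7.8
tool_pos: [0.4668, 0.2242, 0.0348]
tool_rot: [-179.8, 0.2, 45.0]
force: [-0.3, -1.1, -0.1]
grip_width: 0.0695
```

```bash
python3 - <<'E'
from h import *
o=env.get_obs();print(o['tool_pos'].round(4),o['tool_rot'].round(2),o['force'],o['grip_width'])
plan([.467,.221,.008],44.5,3)
E
```

```text
[0.4668 0.2242 0.0348] [-179.81    0.23   45.03] [-0.25740339 -1.11291943 -0.1241977 ] 0.06945337965687272
n 3 dyaw -0.5 t 7.8
0 [-0.0007, 0.0008, 0.0089] [-0.06, 0.08, 0.18]
1 [-0.0007, 0.0008, 0.0089] [-0.06, 0.08, 0.18]
2 [-0.0007, 0.0008, 0.0089] [-0.06, 0.08, 0.18]
```

Call:
carry_out --plan '[{"grip":0.2,"dp":[-0.001,0.0015,0.009],"rotation":[0,0,0.2]},{"grip":0.2,"dp":[-0.001,0.0015,0.009],"rotation":[0,0,0.2]},{"grip":0.2,"dp":[-0.001,0.0015,0.008],"rotation":[0,0,0.2]},{"grip":0.2,"dp":[0,0,0],"rotation":[0,0,0]}]'

```text
time_s: 8.13
tool_pos: [0.4672, 0.2177, 0.0069]
tool_rot: [-179.8, 0.3, 44.3]
force: [-0.3, 0.1, 0.3]
grip_width: 0.0697
```

```bash
python3 - <<'E'
from h import *
o=env.get_obs();print(o['tool_pos'].round(4),o['tool_rot'].round(2),o['force'],o['grip_width'])
plan([.467,.221,.008],44.5,1)
E
```

```text
[0.4672 0.2177 0.0069] [-179.8     0.31   44.33] [-0.32107533  0.13057579  0.26994804] 0.0697120464224945
n 1 dyaw 0.2 t 8.13
0 [0.0022, -0.0025, -0.0012] [-0.2, 0.31, -0.17]
```

Close (10 rows), then lift.

Call:
carry_out --plan '[{"grip":0.2,"dp":[0.0025,-0.003,-0.002],"rotation":[-0.2,0.3,0]},{"grip":0.2,"dp":[0,0,0],"rotation":[0,0,0]},{"grip":0.8,"dp":[0,0,0],"rotation":[0,0,0]},{"grip":0.8,"dp":[0,0,0],"rotation":[0,0,0]},{"grip":0.8,"dp":[0,0,0],"rotation":[0,0,0]},{"grip":0.8,"dp":[0,0,0],"rotation":[0,0,0]},{"grip":0.8,"dp":[0,0,0],"rotation":[0,0,0]}]'

```text
time_s: 8.72
tool_pos: [0.4684, 0.2233, 0.0114]
tool_rot: [180.0, -0.3, 44.3]
force: [0.0, -0.2, -0.0]
grip_width: 0.044
```

Call:
carry_out --plan '[{"grip":0.8,"dp":[0,0,0],"rotation":[0,0,0]},{"grip":0.8,"dp":[0,0,0],"rotation":[0,0,0]},{"grip":0.8,"dp":[0,0,0],"rotation":[0,0,0]},{"grip":0.8,"dp":[0,0,0],"rotation":[0,0,0]}]'

```text
time_s: 9.05
tool_pos: [0.4686, 0.2234, 0.0116]
tool_rot: [180.0, -0.3, 44.3]
force: [-0.2, 0.2, 0.6]
grip_width: 0.0336
```

Call:
carry_out --plan '[{"grip":0.8,"dp":[0,0,-0.012],"rotation":[0,0,0]},{"grip":0.8,"dp":[0,0,-0.025],"rotation":[0,0,0]},{"grip":0.8,"dp":[0,0,-0.03],"rotation":[0,0,0]},{"grip":0.8,"dp":[0,0,-0.03],"rotation":[0,0,0]},{"grip":0.8,"dp":[0,0,-0.01],"rotation":[0,0,0]}]'

```text
time_s: 9.47
tool_pos: [0.4651, 0.2206, 0.1213]
tool_rot: [-180.0, 0.3, 44.3]
force: [0.2, 0.0, -0.1]
grip_width: 0.0337
```

```bash
python3 - <<'E'
from h import *
o=env.get_obs();print(o['tool_pos'].round(4),o['tool_rot'].round(2),o['force'],o['grip_width'])
plan([.578,-.210,.11],44.5,step=.036)
E
```

```text
[0.4651 0.2206 0.1213] [-179.99    0.26   44.28] [ 0.20083513  0.03581724 -0.06128612] 0.033682323291323625
n 13 dyaw 0.2 t 9.47
0 [-0.0169, 0.0298, 0.0009] [-0.0, 0.02, -0.02]
1 [-0.0169, 0.0298, 0.0009] [-0.0, 0.02, -0.02]
2 [-0.0169, 0.0298, 0.0009] [-0.0, 0.02, -0.02]
3 [-0.0169, 0.0298, 0.0009] [-0.0, 0.02, -0.02]
4 [-0.0169, 0.0298, 0.0009] [-0.0, 0.02, -0.02]
5 [-0.017, 0.0298, 0.0009] [-0.0, 0.02, -0.02]
6 [-0.017, 0.0297, 0.0009] [-0.0, 0.02, -0.02]
7 [-0.017, 0.0297, 0.0009] [-0.0, 0.02, -0.02]
8 [-0.017, 0.0297, 0.0009] [-0.0, 0.02, -0.02]
9 [-0.017, 0.0297, 0.0009] [-0.0, 0.02, -0.02]
10 [-0.017, 0.0297, 0.0009] [-0.0, 0.02, -0.02]
11 [-0.017, 0.0297, 0.0009] [-0.0, 0.02, -0.02]
12 [-0.017, 0.0297, 0.0009] [-0.0, 0.02, -0.02]
```

Call:
carry_out --plan '[{"grip":0.8,"dp":[-0.009,0.015,0],"rotation":[0,0,0]},{"grip":0.8,"dp":[-0.017,0.03,0],"rotation":[0,0,0]},{"grip":0.8,"dp":[-0.017,0.03,0],"rotation":[0,0,0]},{"grip":0.8,"dp":[-0.017,0.03,0],"rotation":[0,0,0]},{"grip":0.8,"dp":[-0.017,0.03,0],"rotation":[0,0,0]},{"grip":0.8,"dp":[-0.017,0.03,0],"rotation":[0,0,0]},{"grip":0.8,"dp":[-0.017,0.03,0],"rotation":[0,0,0]},{"grip":0.8,"dp":[-0.017,0.03,0],"rotation":[0,0,0]}]'

```text
time_s: 10.13
tool_pos: [0.5357, -0.0264, 0.1291]
tool_rot: [-179.9, -0.7, 45.4]
force: [0.4, 0.4, -0.4]
grip_width: 0.0335
```

Call:
carry_out --plan '[{"grip":0.8,"dp":[-0.017,0.03,0],"rotation":[0,0,0]},{"grip":0.8,"dp":[-0.017,0.03,0],"rotation":[0,0,0]},{"grip":0.8,"dp":[-0.017,0.03,0],"rotation":[0,0,0]},{"grip":0.8,"dp":[-0.017,0.03,0],"rotation":[0,0,0]},{"grip":0.8,"dp":[-0.008,0.014,0],"rotation":[0,0,0]},{"grip":0.8,"dp":[0,0,0],"rotation":[0,0,0]}]'

```text
time_s: 10.63
tool_pos: [0.5778, -0.1919, 0.1301]
tool_rot: [179.8, -0.6, 44.9]
force: [-1.1, 0.1, -0.4]
grip_width: 0.0337
```

```bash
python3 - <<'E'
from h import *
o=env.get_obs();print(o['tool_pos'].round(4),o['tool_rot'].round(2),o['force'],o['grip_width'])
plan([.578,-.210,.03],44.5,4)
E
```

```text
[ 0.5778 -0.1919  0.1301] [179.77  -0.61  44.88] [-1.09105291  0.05384787 -0.43870752] 0.03368163531319397
n 4 dyaw -0.4 t 10.63
0 [-0.0034, 0.0031, 0.025] [0.06, -0.15, 0.1]
1 [-0.0033, 0.0032, 0.025] [0.06, -0.15, 0.1]
2 [-0.0033, 0.0032, 0.025] [0.06, -0.15, 0.1]
3 [-0.0032, 0.0032, 0.025] [0.06, -0.15, 0.1]
```

Call:
carry_out --plan '[{"grip":0.8,"dp":[-0.006,0.006,0.022],"rotation":[0.1,-0.2,0.1]},{"grip":0.8,"dp":[-0.005,0.005,0.025],"rotation":[0.1,-0.2,0.1]},{"grip":0.8,"dp":[-0.002,0.002,0.025],"rotation":[0,-0.1,0.1]},{"grip":0.8,"dp":[-0.001,0.001,0.018],"rotation":[0,0,0]},{"grip":0.8,"dp":[0,0,0],"rotation":[0,0,0]}]'

```text
time_s: 11.05
tool_pos: [0.5795, -0.2102, 0.0391]
tool_rot: [179.9, -0.3, 44.5]
force: [-0.6, 0.1, -0.5]
grip_width: 0.0333
```

```bash
python3 - <<'E'
from h import *
o=env.get_obs();print(o['tool_pos'].round(4),o['tool_rot'].round(2),o['force'],o['grip_width'])
plan([.578,-.210,.0175],44.5,2)
E
```

```text
[ 0.5795 -0.2102  0.0391] [179.92  -0.32  44.51] [-0.57103651  0.12809798 -0.5407234 ] 0.03325540379205797
n 2 dyaw -0.0 t 11.05
0 [-0.0005, -0.0006, 0.0108] [0.04, -0.16, 0.0]
1 [-0.0005, -0.0006, 0.0108] [0.04, -0.16, 0.0]
```

Call:
carry_out --plan '[{"grip":0.8,"dp":[0,0,0.011],"rotation":[0,-0.2,0]},{"grip":0.8,"dp":[0,0,0.01],"rotation":[0,-0.1,0]},{"grip":0.8,"dp":[0,0,0],"rotation":[0,0,0]},{"grip":0.8,"dp":[0,0,0],"rotation":[0,0,0]}]'

```text
time_s: 11.38
tool_pos: [0.5805, -0.2063, 0.018]
tool_rot: [180.0, -0.1, 44.7]
force: [0.8, -0.1, 0.2]
grip_width: 0.0338
```

```bash
python3 - <<'E'
from h import *
o=env.get_obs();print(o['tool_pos'].round(4),o['tool_rot'].round(2),o['force'],o['grip_width'])
plan([.578,-.210,.0165],44.5,1)
E
```

```text
[ 0.5805 -0.2063  0.018 ] [ 1.7999e+02 -1.2000e-01  4.4720e+01] [ 0.81323896 -0.13359792  0.2474032 ] 0.033837206798787475
n 1 dyaw -0.2 t 11.38
0 [-0.0044, 0.0009, 0.0015] [0.01, -0.12, 0.22]
```

Call:
carry_out --plan '[{"grip":0.8,"dp":[-0.005,0.001,0.0005],"rotation":[0,0,0]},{"grip":0.8,"dp":[0,0,0.001],"rotation":[0,0,0]},{"grip":0.8,"dp":[0,0,0],"rotation":[0,0,0]},{"grip":0.42,"dp":[0,0,0],"rotation":[0,0,0]},{"grip":0.42,"dp":[0,0,0],"rotation":[0,0,0]},{"grip":0.42,"dp":[0,0,0],"rotation":[0,0,0]},{"grip":0.42,"dp":[0,0,0],"rotation":[0,0,0]}]'

```text
time_s: 11.97
tool_pos: [0.5802, -0.2113, 0.0205]
tool_rot: [179.7, -0.4, 44.8]
force: [-0.3, -0.3, 0.4]
grip_width: 0.0481
```

Call:
carry_out --plan '[{"grip":0.42,"dp":[0,0,-0.01],"rotation":[0,0,0]},{"grip":0.42,"dp":[0,0,-0.015],"rotation":[0,0,0]},{"grip":0.42,"dp":[0,0,-0.025],"rotation":[0,0,0]},{"grip":0.42,"dp":[0,0,-0.025],"rotation":[0,0,0]},{"grip":0.42,"dp":[0,0,-0.025],"rotation":[0,0,0]},{"grip":0.42,"dp":[0,0,0],"rotation":[0,0,0]}]'

```text
time_s: 12.47
tool_pos: [0.5781, -0.2116, 0.1262]
tool_rot: [179.8, -0.2, 44.7]
force: [1.4, -0.8, -0.3]
grip_width: 0.0502
```

```bash
python3 - <<'E'
from h import *
im=env.read_camera('wrist');cv2.imwrite('pics/w5.png',im[...,::-1])
o=env.get_obs();print(o['tool_pos'].round(4),o['tool_rot'].round(2),o['force'])
plan([.579,.223,.11],64.5)
E
```

```text
[ 0.5772 -0.2111  0.1242] [ 1.7994e+02 -1.6000e-01  4.4700e+01] [0.90388422 0.23609912 0.22102163]
n 11 dyaw 19.8 t 12.52
0 [0.0279, -0.0279, 0.0013] [0.01, -0.01, -1.8]
1 [0.0287, -0.027, 0.0013] [0.01, -0.01, -1.8]
2 [0.0296, -0.0261, 0.0013] [0.01, -0.01, -1.8]
3 [0.0304, -0.0252, 0.0013] [0.01, -0.01, -1.8]
4 [0.0312, -0.0242, 0.0013] [0.01, -0.01, -1.8]
5 [0.0319, -0.0232, 0.0013] [0.01, -0.01, -1.8]
6 [0.0326, -0.0222, 0.0013] [0.01, -0.01, -1.8]
7 [0.0333, -0.0212, 0.0013] [0.01, -0.01, -1.8]
8 [0.0339, -0.0201, 0.0013] [0.01, -0.01, -1.8]
9 [0.0346, -0.019, 0.0013] [0.01, -0.01, -1.8]
10 [0.0351, -0.018, 0.0013] [0.01, -0.01, -1.8]
```

View pics/w5.png

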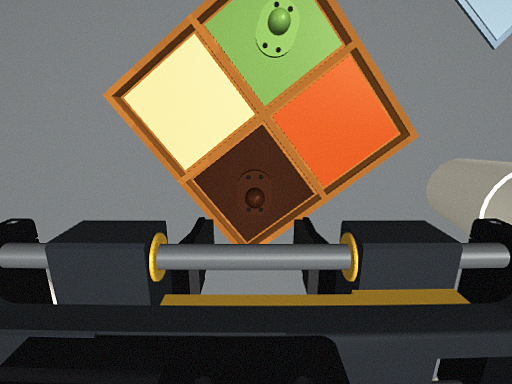

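Chocolate stands upright near its liner's middle at (255,190), and the cup is clear. On to cream.

Call:
carry_out --plan '[{"grip":0.2,"dp":[0.028,-0.028,0],"rotation":[0,0,-1.8]},{"grip":0.2,"dp":[0.0285,-0.027,0],"rotation":[0,0,-1.8]},{"grip":0.2,"dp":[0.0295,-0.026,0],"rotation":[0,0,-1.8]},{"grip":0.2,"dp":[0.0305,-0.025,0],"rotation":[0,0,-1.8]},{"grip":0.2,"dp":[0.031,-0.024,0],"rotation":[0,0,-1.8]},{"grip":0.2,"dp":[0.032,-0.023,0],"rotation":[0,0,-1.8]},{"grip":0.2,"dp":[0.0325,-0.022,0],"rotation":[0,0,-1.8]},{"grip":0.2,"dp":[0.0335,-0.021,0],"rotation":[0,0,-1.8]}]'

```text
time_s: 13.18
tool_pos: [0.5767, 0.1003, 0.1214]
tool_rot: [179.8, 0.3, 58.3]
force: [0.6, -0.5, 0.0]
grip_width: 0.0699
```

Call:
carry_out --plan '[{"grip":0.2,"dp":[0.034,-0.02,0],"rotation":[0,0,-1.8]},{"grip":0.2,"dp":[0.0345,-0.019,0],"rotation":[0,0,-1.8]},{"grip":0.2,"dp":[0.035,-0.018,0],"rotation":[0,0,-1.8]},{"grip":0.2,"dp":[0,0,0],"rotation":[0,0,0]}]'

```text
time_s: 13.52
tool_pos: [0.573, 0.2359, 0.1175]
tool_rot: [-179.8, 0.3, 64.8]
force: [-0.1, 1.7, -1.2]
grip_width: 0.0697
```

```bash
python3 - <<'E'
from h import *
o=env.get_obs();print(o['tool_pos'].round(4),o['tool_rot'].round(2),o['force'],o['grip_width'])
plan([.579,.223,.04],64.5,4)
E
```

```text
[0.573  0.2359 0.1175] [-179.81    0.26   64.77] [-0.12036768  1.69794759 -1.235514  ] 0.069727374978737
n 4 dyaw -0.3 t 13.52
0 [-0.0022, 0.0028, 0.0194] [-0.05, 0.07, 0.07]
1 [-0.0022, 0.0028, 0.0194] [-0.05, 0.07, 0.07]
2 [-0.0022, 0.0028, 0.0194] [-0.05, 0.07, 0.07]
3 [-0.0023, 0.0027, 0.0194] [-0.05, 0.07, 0.07]
```

Call:
carry_out --plan '[{"grip":0.2,"dp":[-0.004,0.004,0.019],"rotation":[0,0.1,0.1]},{"grip":0.2,"dp":[-0.003,0.003,0.02],"rotation":[0,0.1,0.1]},{"grip":0.2,"dp":[-0.002,0.002,0.02],"rotation":[0,0.1,0.1]},{"grip":0.2,"dp":[-0.001,0.002,0.017],"rotation":[0,0,0]},{"grip":0.2,"dp":[0,0,0],"rotation":[0,0,0]}]'

```text
time_s: 13.93
tool_pos: [0.5752, 0.2281, 0.0362]
tool_rot: [-179.6, 0.0, 65.1]
force: [-0.9, 0.2, 0.2]
grip_width: 0.07
```

```bash
python3 - <<'E'
from h import *
o=env.get_obs();print(o['tool_pos'].round(4),o['tool_rot'].round(2),o['force'],o['grip_width'])
plan([.579,.223,.008],64.5,3)
E
```

```text
[0.5752 0.2281 0.0362] [-1.7964e+02  2.0000e-02  6.5130e+01] [-0.85830971  0.23321225  0.18319745] 0.06997472998133032
n 3 dyaw -0.6 t 13.93
0 [-0.001, 0.0019, 0.0094] [-0.12, 0.01, 0.21]
1 [-0.001, 0.0019, 0.0094] [-0.12, 0.01, 0.21]
2 [-0.001, 0.0019, 0.0094] [-0.12, 0.01, 0.21]
```

Call:
carry_out --plan '[{"grip":0.2,"dp":[-0.0015,0.0025,0.0095],"rotation":[-0.1,0,0.2]},{"grip":0.2,"dp":[-0.0015,0.002,0.0095],"rotation":[-0.1,0,0.2]},{"grip":0.2,"dp":[-0.001,0.002,0.008],"rotation":[-0.1,0,0.2]},{"grip":0.2,"dp":[0,0,0],"rotation":[0,0,0]}]'

```text
time_s: 14.27
tool_pos: [0.5793, 0.2205, 0.0072]
tool_rot: [-179.9, 0.1, 64.4]
force: [-0.1, -0.2, -0.1]
grip_width: 0.0694
```

```bash
python3 - <<'E'
from h import *
o=env.get_obs();print(o['tool_pos'].round(4),o['tool_rot'].round(2),o['force'],o['grip_width'])
plan([.579,.223,.008],64.5,1)
E
```

```text
[0.5793 0.2205 0.0072] [-1.7994e+02  8.0000e-02  6.4430e+01] [-0.07750457 -0.24347754 -0.13264451] 0.0694144634714752
n 1 dyaw 0.1 t 14.27
0 [0.0021, -0.0014, -0.0008] [-0.06, 0.08, -0.07]
```

Call:
carry_out --plan '[{"grip":0.2,"dp":[0.002,-0.001,-0.0005],"rotation":[0,0,0]},{"grip":0.8,"dp":[0,0,0],"rotation":[0,0,0]},{"grip":0.8,"dp":[0,0,0],"rotation":[0,0,0]},{"grip":0.8,"dp":[0,0,0],"rotation":[0,0,0]},{"grip":0.8,"dp":[0,0,0],"rotation":[0,0,0]},{"grip":0.8,"dp":[0,0,0],"rotation":[0,0,0]}]'

```text
time_s: 14.77
tool_pos: [0.5813, 0.2239, 0.0104]
tool_rot: [179.9, -0.1, 64.4]
force: [-1.0, -0.1, -0.0]
grip_width: 0.044
```

Call:
carry_out --plan '[{"grip":0.8,"dp":[0,0,0],"rotation":[0,0,0]},{"grip":0.8,"dp":[0,0,0],"rotation":[0,0,0]},{"grip":0.8,"dp":[0,0,0],"rotation":[0,0,0]},{"grip":0.8,"dp":[0,0,0],"rotation":[0,0,0]}]'

```text
time_s: 15.1
tool_pos: [0.5815, 0.2243, 0.011]
tool_rot: [179.9, -0.2, 64.4]
force: [1.2, -0.3, -0.6]
grip_width: 0.0339
```

Call:
carry_out --plan '[{"grip":0.8,"dp":[0,0,-0.012],"rotation":[0,0,0]},{"grip":0.8,"dp":[0,0,-0.025],"rotation":[0,0,0]},{"grip":0.8,"dp":[0,0,-0.03],"rotation":[0,0,0]},{"grip":0.8,"dp":[0,0,-0.03],"rotation":[0,0,0]},{"grip":0.8,"dp":[0,0,-0.01],"rotation":[0,0,0]}]'

```text
time_s: 15.52
tool_pos: [0.5779, 0.2223, 0.12]
tool_rot: [-179.8, 0.3, 64.4]
force: [1.0, -0.4, 0.3]
grip_width: 0.0341
```

```bash
python3 - <<'E'
from h import *
o=env.get_obs();print(o['tool_pos'].round(4),o['tool_rot'].round(2),o['force'],o['grip_width'])
plan([.477,-.197,.11],64.5,step=.036)
E
```

```text
[0.5779 0.2223 0.12  ] [-179.79    0.29   64.39] [ 1.02203288 -0.40803899  0.34490342] 0.03405312928037949
n 12 dyaw 0.1 t 15.52
0 [-0.0351, 0.0075, 0.001] [-0.02, 0.02, -0.01]
1 [-0.0351, 0.0075, 0.001] [-0.02, 0.02, -0.01]
2 [-0.0351, 0.0075, 0.001] [-0.02, 0.02, -0.01]
3 [-0.0351, 0.0075, 0.0009] [-0.02, 0.02, -0.01]
4 [-0.0351, 0.0075, 0.0009] [-0.02, 0.02, -0.01]
5 [-0.0351, 0.0075, 0.0009] [-0.02, 0.02, -0.01]
6 [-0.0352, 0.0075, 0.0009] [-0.02, 0.02, -0.01]
7 [-0.0352, 0.0075, 0.0009] [-0.02, 0.02, -0.01]
8 [-0.0352, 0.0075, 0.0009] [-0.02, 0.02, -0.01]
9 [-0.0352, 0.0075, 0.0009] [-0.02, 0.02, -0.01]
10 [-0.0352, 0.0075, 0.0009] [-0.02, 0.02, -0.01]
11 [-0.0352, 0.0075, 0.0008] [-0.02, 0.02, -0.01]
```

Call:
carry_out --plan '[{"grip":0.8,"dp":[-0.018,0.004,0],"rotation":[0,0,0]},{"grip":0.8,"dp":[-0.035,0.0075,0],"rotation":[0,0,0]},{"grip":0.8,"dp":[-0.035,0.0075,0],"rotation":[0,0,0]},{"grip":0.8,"dp":[-0.035,0.0075,0],"rotation":[0,0,0]},{"grip":0.8,"dp":[-0.035,0.0075,0],"rotation":[0,0,0]},{"grip":0.8,"dp":[-0.035,0.0075,0],"rotation":[0,0,0]},{"grip":0.8,"dp":[-0.035,0.0075,0],"rotation":[0,0,0]},{"grip":0.8,"dp":[-0.035,0.0075,0],"rotation":[0,0,0]}]'

```text
time_s: 16.18
tool_pos: [0.5186, -0.036, 0.1269]
tool_rot: [179.8, -0.7, 65.5]
force: [1.6, -0.0, 0.9]
grip_width: 0.0339
```

Call:
carry_out --plan '[{"grip":0.8,"dp":[-0.035,0.0075,0],"rotation":[0,0,0]},{"grip":0.8,"dp":[-0.035,0.0075,0],"rotation":[0,0,0]},{"grip":0.8,"dp":[-0.035,0.0075,0],"rotation":[0,0,0]},{"grip":0.8,"dp":[-0.025,0.006,0],"rotation":[0,0,0]},{"grip":0.8,"dp":[0,0,0],"rotation":[0,0,0]}]'

```text
time_s: 16.6
tool_pos: [0.4847, -0.1814, 0.1278]
tool_rot: [179.6, -0.7, 64.8]
force: [-0.2, -0.1, 0.3]
grip_width: 0.0338
```

```bash
python3 - <<'E'
from h import *
o=env.get_obs();print(o['tool_pos'].round(4),o['tool_rot'].round(2),o['force'],o['grip_width'])
plan([.477,-.197,.035],64.5,4)
E
```

```text
[ 0.4847 -0.1814  0.1278] [179.57  -0.69  64.82] [-0.20436298 -0.12427661  0.34032484] 0.033797123651274734
n 4 dyaw -0.3 t 16.6
0 [-0.0046, -0.0003, 0.0232] [0.11, -0.17, 0.08]
1 [-0.0046, -0.0002, 0.0232] [0.11, -0.17, 0.08]
2 [-0.0045, -0.0002, 0.0232] [0.11, -0.17, 0.08]
3 [-0.0044, -0.0001, 0.0232] [0.11, -0.17, 0.08]
```

Call:
carry_out --plan '[{"grip":0.8,"dp":[-0.008,0,0.02],"rotation":[0.1,-0.2,0.1]},{"grip":0.8,"dp":[-0.006,0,0.024],"rotation":[0.1,-0.2,0.1]},{"grip":0.8,"dp":[-0.003,0,0.024],"rotation":[0.1,-0.2,0]},{"grip":0.8,"dp":[-0.001,0,0.018],"rotation":[0,0,0]},{"grip":0.8,"dp":[0,0,0],"rotation":[0,0,0]}]'

```text
time_s: 17.02
tool_pos: [0.4789, -0.2008, 0.0423]
tool_rot: [179.5, -0.3, 64.2]
force: [-1.1, 0.9, -0.7]
grip_width: 0.0337
```

```bash
python3 - <<'E'
from h import *
o=env.get_obs();print(o['tool_pos'].round(4),o['tool_rot'].round(2),o['force'],o['grip_width'])
plan([.477,-.197,.0155],64.5,2)
E
```

```text
[ 0.4789 -0.2008  0.0423] [179.49  -0.32  64.18] [-1.07925389  0.85997973 -0.7446386 ] 0.03365344754375094
n 2 dyaw 0.3 t 17.02
0 [0.0012, -0.0018, 0.0134] [0.26, -0.16, -0.16]
1 [0.0013, -0.0017, 0.0134] [0.26, -0.16, -0.16]
```

Call:
carry_out --plan '[{"grip":0.8,"dp":[0.0005,-0.001,0.012],"rotation":[0.2,-0.1,-0.1]},{"grip":0.8,"dp":[0,0,0.013],"rotation":[0.2,-0.1,-0.1]},{"grip":0.8,"dp":[0,0,0],"rotation":[0,0,0]},{"grip":0.8,"dp":[0,0,0],"rotation":[0,0,0]}]'

```text
time_s: 17.35
tool_pos: [0.4799, -0.1985, 0.0168]
tool_rot: [179.9, -0.2, 64.5]
force: [0.4, 0.6, -0.3]
grip_width: 0.0336
```

```bash
python3 - <<'E'
from h import *
o=env.get_obs();print(o['tool_pos'].round(4),o['tool_rot'].round(2),o['force'],o['grip_width'])
plan([.477,-.197,.0155],64.5,1)
E
```

```text
[ 0.4799 -0.1985  0.0168] [ 1.7985e+02 -1.7000e-01  6.4500e+01] [ 0.36828961  0.59740022 -0.32012051] 0.03357715429992051
n 1 dyaw 0.0 t 17.35
0 [0.0001, -0.0033, 0.0013] [0.15, -0.17, -0.0]
```

Call:
carry_out --plan '[{"grip":0.8,"dp":[0,-0.003,0.002],"rotation":[0,0,0]},{"grip":0.8,"dp":[0,0,0.001],"rotation":[0,0,0]},{"grip":0.42,"dp":[0,0,0],"rotation":[0,0,0]},{"grip":0.42,"dp":[0,0,0],"rotation":[0,0,0]},{"grip":0.42,"dp":[0,0,0],"rotation":[0,0,0]},{"grip":0.42,"dp":[0,0,0],"rotation":[0,0,0]}]'

```text
time_s: 17.85
tool_pos: [0.4806, -0.1976, 0.0179]
tool_rot: [179.4, -0.3, 64.6]
force: [0.5, 1.1, -0.7]
grip_width: 0.0483
```

Call:
carry_out --plan '[{"grip":0.42,"dp":[0,0,-0.01],"rotation":[0,0,0]},{"grip":0.42,"dp":[0,0,-0.015],"rotation":[0,0,0]},{"grip":0.42,"dp":[0,0,-0.025],"rotation":[0,0,0]},{"grip":0.42,"dp":[0,0,-0.025],"rotation":[0,0,0]},{"grip":0.42,"dp":[0,0,-0.025],"rotation":[0,0,0]},{"grip":0.42,"dp":[0,0,0],"rotation":[0,0,0]}]'

```text
time_s: 18.35
tool_pos: [0.4779, -0.198, 0.1238]
tool_rot: [179.6, -0.2, 64.5]
force: [0.7, 0.1, 0.1]
grip_width: 0.0504
```

```bash
python3 - <<'E'
from h import *
im=env.read_camera('wrist');cv2.imwrite('pics/w6.png',im[...,::-1])
o=env.get_obs();print(o['tool_pos'].round(4),o['tool_rot'].round(2),o['force'])
plan([.581,.110,.11],103)
E
```

```text
[ 0.477  -0.1975  0.122 ] [179.72  -0.19  64.48] [-1.19178391 -0.37714062 -0.07109646]
n 9 dyaw 38.5 t 18.4
0 [0.0358, -0.0043, 0.0014] [0.04, -0.01, -4.28]
1 [0.036, -0.0016, 0.0014] [0.04, -0.01, -4.28]
2 [0.0361, 0.0011, 0.0014] [0.04, -0.01, -4.28]
3 [0.0359, 0.0038, 0.0014] [0.04, -0.01, -4.28]
4 [0.0355, 0.0064, 0.0014] [0.04, -0.01, -4.28]
5 [0.0349, 0.0091, 0.0014] [0.04, -0.01, -4.28]
6 [0.0341, 0.0117, 0.0014] [0.04, -0.01, -4.28]
7 [0.0332, 0.0142, 0.0014] [0.04, -0.01, -4.28]
8 [0.032, 0.0166, 0.0014] [0.04, -0.01, -4.28]
```

View pics/w6.png

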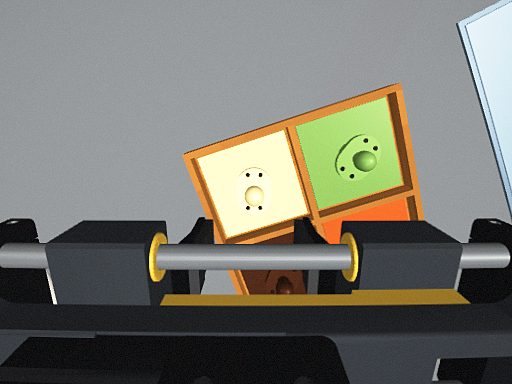

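Cream stands upright at (254,190) in its liner, whose centre is about (253,185), and sage still stands at (357,158). Last is terracotta.

Call:
carry_out --plan '[{"grip":0.2,"dp":[0.036,-0.0045,0],"rotation":[0,0,-4.3]},{"grip":0.2,"dp":[0.036,-0.0015,0],"rotation":[0,0,-4.3]},{"grip":0.2,"dp":[0.036,0.001,0],"rotation":[0,0,-4.3]},{"grip":0.2,"dp":[0.036,0.004,0],"rotation":[0,0,-4.3]},{"grip":0.2,"dp":[0.0355,0.0065,0],"rotation":[0,0,-4.3]},{"grip":0.2,"dp":[0.035,0.009,0],"rotation":[0,0,-4.3]},{"grip":0.2,"dp":[0.034,0.0115,0],"rotation":[0,0,-4.3]},{"grip":0.2,"dp":[0.033,0.014,0],"rotation":[0,0,-4.3]}]'

```text
time_s: 19.07
tool_pos: [0.5665, 0.0753, 0.1207]
tool_rot: [179.8, 0.2, 99.2]
force: [0.8, -0.7, -0.6]
grip_width: 0.0692
```

Call:
carry_out --plan '[{"grip":0.2,"dp":[0.028,0.015,0],"rotation":[0,0,-4]},{"grip":0.2,"dp":[0,0,0],"rotation":[0,0,0]}]'

```text
time_s: 19.23
tool_pos: [0.5767, 0.117, 0.1187]
tool_rot: [179.9, -0.1, 104.2]
force: [0.1, 0.2, 0.4]
grip_width: 0.0694
```

```bash
python3 - <<'E'
from h import *
o=env.get_obs();print(o['tool_pos'].round(4),o['tool_rot'].round(2),o['force'],o['grip_width'])
plan([.581,.110,.04],103,4)
E
```

```text
[0.5767 0.117  0.1187] [ 1.7990e+02 -5.0000e-02  1.0416e+02] [0.12199493 0.17550887 0.3506183 ] 0.06944442522514276
n 4 dyaw -1.2 t 19.23
0 [-0.002, 0.0006, 0.0197] [0.02, -0.01, 0.29]
1 [-0.002, 0.0006, 0.0197] [0.02, -0.01, 0.29]
2 [-0.002, 0.0006, 0.0197] [0.02, -0.01, 0.29]
3 [-0.002, 0.0006, 0.0197] [0.02, -0.01, 0.29]
```

Call:
carry_out --plan '[{"grip":0.2,"dp":[-0.003,0.001,0.019],"rotation":[0,0,0.3]},{"grip":0.2,"dp":[-0.003,0.001,0.02],"rotation":[0,0,0.3]},{"grip":0.2,"dp":[-0.0025,0.001,0.02],"rotation":[0,0,0.3]},{"grip":0.2,"dp":[-0.001,0.001,0.018],"rotation":[0,0,0.3]},{"grip":0.2,"dp":[0,0,0],"rotation":[0,0,0]}]'

```text
time_s: 19.65
tool_pos: [0.5814, 0.1133, 0.0362]
tool_rot: [-179.9, -0.1, 103.3]
force: [-1.0, -0.9, -0.4]
grip_width: 0.0694
```

```bash
python3 - <<'E'
from h import *
o=env.get_obs();print(o['tool_pos'].round(4),o['tool_rot'].round(2),o['force'],o['grip_width'])
plan([.581,.110,.008],103,3)
E
```

```text
[0.5814 0.1133 0.0362] [-1.7991e+02 -6.0000e-02  1.0335e+02] [-1.04002277 -0.87319232 -0.35423208] 0.06942293122303658
n 3 dyaw -0.3 t 19.65
0 [-0.001, -0.0004, 0.0094] [-0.03, -0.02, 0.12]
1 [-0.001, -0.0004, 0.0094] [-0.03, -0.02, 0.12]
2 [-0.001, -0.0004, 0.0094] [-0.03, -0.02, 0.12]
```

Call:
carry_out --plan '[{"grip":0.2,"dp":[-0.0015,0,0.0095],"rotation":[0,0,0.1]},{"grip":0.2,"dp":[-0.001,0,0.0095],"rotation":[0,0,0.1]},{"grip":0.2,"dp":[-0.001,0,0.008],"rotation":[0,0,0.1]},{"grip":0.2,"dp":[0,0,0],"rotation":[0,0,0]}]'

```text
time_s: 19.98
tool_pos: [0.5815, 0.1087, 0.0071]
tool_rot: [-179.8, -0.0, 103.0]
force: [-0.7, -0.2, 0.1]
grip_width: 0.0698
```

```bash
python3 - <<'E'
from h import *
o=env.get_obs();print(o['tool_pos'].round(4),o['tool_rot'].round(2),o['force'],o['grip_width'])
plan([.581,.110,.008],103,1)
E
```

```text
[0.5815 0.1087 0.0071] [-1.7982e+02 -3.0000e-02  1.0296e+02] [-0.74306677 -0.22949384  0.13199796] 0.06975180425987351
n 1 dyaw 0.0 t 19.98
0 [0.0014, -0.0002, -0.0009] [-0.18, -0.03, -0.04]
```

Call:
carry_out --plan '[{"grip":0.2,"dp":[0.001,0,-0.0005],"rotation":[0,0,0]},{"grip":0.8,"dp":[0,0,0],"rotation":[0,0,0]},{"grip":0.8,"dp":[0,0,0],"rotation":[0,0,0]},{"grip":0.8,"dp":[0,0,0],"rotation":[0,0,0]},{"grip":0.8,"dp":[0,0,0],"rotation":[0,0,0]},{"grip":0.8,"dp":[0,0,0],"rotation":[0,0,0]}]'

```text
time_s: 20.48
tool_pos: [0.5833, 0.1101, 0.0103]
tool_rot: [179.9, -0.1, 102.9]
force: [1.0, -0.3, 0.1]
grip_width: 0.0437
```

Call:
carry_out --plan '[{"grip":0.8,"dp":[0,0,0],"rotation":[0,0,0]},{"grip":0.8,"dp":[0,0,0],"rotation":[0,0,0]},{"grip":0.8,"dp":[0,0,0],"rotation":[0,0,0]},{"grip":0.8,"dp":[0,0,0],"rotation":[0,0,0]}]'

```text
time_s: 20.82
tool_pos: [0.5837, 0.1104, 0.011]
tool_rot: [179.9, -0.1, 103.0]
force: [-0.9, 0.4, -0.2]
grip_width: 0.0344
```

Call:
carry_out --plan '[{"grip":0.8,"dp":[0,0,-0.012],"rotation":[0,0,0]},{"grip":0.8,"dp":[0,0,-0.025],"rotation":[0,0,0]},{"grip":0.8,"dp":[0,0,-0.03],"rotation":[0,0,0]},{"grip":0.8,"dp":[0,0,-0.03],"rotation":[0,0,0]},{"grip":0.8,"dp":[0,0,-0.01],"rotation":[0,0,0]}]'

```text
time_s: 21.23
tool_pos: [0.58, 0.1089, 0.1202]
tool_rot: [-179.6, 0.0, 102.9]
force: [0.9, 0.7, 0.3]
grip_width: 0.0342
```

```bash
python3 - <<'E'
from h import *
o=env.get_obs();print(o['tool_pos'].round(4),o['tool_rot'].round(2),o['force'],o['grip_width'])
plan([.592,-.109,.11],103,step=.036)
E
```

```text
[0.58   0.1089 0.1202] [-1.7958e+02  1.0000e-02  1.0291e+02] [0.86470785 0.69217739 0.31465383] 0.034182548439083776
n 7 dyaw 0.1 t 21.23
0 [-0.0307, -0.0053, 0.0015] [-0.06, 0.0, -0.01]
1 [-0.0307, -0.0053, 0.0015] [-0.06, 0.0, -0.01]
2 [-0.0307, -0.0053, 0.0015] [-0.06, 0.0, -0.01]
3 [-0.0307, -0.0053, 0.0015] [-0.06, 0.0, -0.01]
4 [-0.0307, -0.0053, 0.0015] [-0.06, 0.0, -0.01]
5 [-0.0307, -0.0053, 0.0015] [-0.06, 0.0, -0.01]
6 [-0.0307, -0.0053, 0.0015] [-0.06, 0.0, -0.01]
```

Call:
carry_out --plan '[{"grip":0.8,"dp":[-0.016,-0.003,0],"rotation":[0,0,0]},{"grip":0.8,"dp":[-0.031,-0.0055,0],"rotation":[0,0,0]},{"grip":0.8,"dp":[-0.031,-0.0055,0],"rotation":[0,0,0]},{"grip":0.8,"dp":[-0.031,-0.0055,0],"rotation":[0,0,0]},{"grip":0.8,"dp":[-0.031,-0.0055,0],"rotation":[0,0,0]},{"grip":0.8,"dp":[-0.031,-0.0055,0],"rotation":[0,0,0]},{"grip":0.8,"dp":[-0.031,-0.0055,0],"rotation":[0,0,0]},{"grip":0.8,"dp":[-0.017,-0.003,0],"rotation":[0,0,0]}]'

```text
time_s: 21.9
tool_pos: [0.5959, -0.1122, 0.1281]
tool_rot: [179.6, -0.3, 103.8]
force: [0.6, -0.4, -0.3]
grip_width: 0.0342
```

Call:
carry_out --plan '[{"grip":0.8,"dp":[0,0,0],"rotation":[0,0,0]}]'

```text
time_s: 21.98
tool_pos: [0.5952, -0.1181, 0.1286]
tool_rot: [179.6, -0.1, 103.4]
force: [-0.5, -0.8, -0.0]
grip_width: 0.034
```

```bash
python3 - <<'E'
from h import *
o=env.get_obs();print(o['tool_pos'].round(4),o['tool_rot'].round(2),o['force'],o['grip_width'])
plan([.592,-.109,.037],103,4)
E
```

```text
[ 0.5952 -0.1181  0.1286] [ 1.7965e+02 -1.1000e-01  1.0341e+02] [-0.45736608 -0.80028071 -0.01783493] 0.0339502693523343
n 4 dyaw -0.4 t 21.98
0 [0.0024, -0.0004, 0.0229] [0.09, -0.03, 0.1]
1 [0.0024, -0.0004, 0.0229] [0.09, -0.03, 0.1]
2 [0.0024, -0.0003, 0.0229] [0.09, -0.03, 0.1]
3 [0.0024, -0.0003, 0.0229] [0.09, -0.03, 0.1]
```

Call:
carry_out --plan '[{"grip":0.8,"dp":[0.004,0,0.02],"rotation":[0.1,0,0.1]},{"grip":0.8,"dp":[0.003,0,0.024],"rotation":[0.1,0,0.1]},{"grip":0.8,"dp":[0.001,0,0.024],"rotation":[0.1,0,0.1]},{"grip":0.8,"dp":[0,0,0.019],"rotation":[0,0,0]},{"grip":0.8,"dp":[0,0,0],"rotation":[0,0,0]}]'

```text
time_s: 22.4
tool_pos: [0.5953, -0.1095, 0.0417]
tool_rot: [179.6, -0.1, 102.9]
force: [-0.5, 0.3, -1.0]
grip_width: 0.034
```

```bash
python3 - <<'E'
from h import *
o=env.get_obs();print(o['tool_pos'].round(4),o['tool_rot'].round(2),o['force'],o['grip_width'])
plan([.592,-.109,.0155],103,2)
E
```

```text
[ 0.5953 -0.1095  0.0417] [ 1.7963e+02 -1.5000e-01  1.0288e+02] [-0.53457189  0.26487083 -1.03063694] 0.03403394300325243
n 2 dyaw 0.1 t 22.4
0 [0.0006, -0.0016, 0.0131] [0.18, -0.07, -0.06]
1 [0.0006, -0.0016, 0.0131] [0.18, -0.07, -0.06]
```

Call:
carry_out --plan '[{"grip":0.8,"dp":[0,-0.002,0.012],"rotation":[0.2,-0.1,0]},{"grip":0.8,"dp":[-0.001,-0.002,0.013],"rotation":[0.1,0,0]},{"grip":0.8,"dp":[0,0,0],"rotation":[0,0,0]},{"grip":0.8,"dp":[0,0,0],"rotation":[0,0,0]}]'

```text
time_s: 22.73
tool_pos: [0.5928, -0.1088, 0.0165]
tool_rot: [179.8, -0.1, 103.1]
force: [0.7, -0.3, 0.6]
grip_width: 0.034
```

```bash
python3 - <<'E'
from h import *
o=env.get_obs();print(o['tool_pos'].round(4),o['tool_rot'].round(2),o['force'],o['grip_width'])
plan([.592,-.109,.0155],103,1)
E
```

```text
[ 0.5928 -0.1088  0.0165] [ 1.7983e+02 -7.0000e-02  1.0306e+02] [ 0.65123786 -0.29295238  0.60964043] 0.03400478661434141
n 1 dyaw -0.1 t 22.73
0 [-0.0, -0.0009, 0.001] [0.17, -0.07, 0.06]
```

Call:
carry_out --plan '[{"grip":0.8,"dp":[0,0,0.002],"rotation":[0,0,0]},{"grip":0.8,"dp":[0,0,0.001],"rotation":[0,0,0]},{"grip":0.42,"dp":[0,0,0],"rotation":[0,0,0]},{"grip":0.42,"dp":[0,0,0],"rotation":[0,0,0]},{"grip":0.42,"dp":[0,0,0],"rotation":[0,0,0]},{"grip":0.42,"dp":[0,0,0],"rotation":[0,0,0]}]'

```text
time_s: 23.23
tool_pos: [0.5957, -0.1092, 0.018]
tool_rot: [179.5, -0.0, 103.0]
force: [-0.8, -0.3, 0.3]
grip_width: 0.0483
```

Call:
carry_out --plan '[{"grip":0.42,"dp":[0,0,-0.01],"rotation":[0,0,0]},{"grip":0.42,"dp":[0,0,-0.015],"rotation":[0,0,0]},{"grip":0.42,"dp":[0,0,-0.025],"rotation":[0,0,0]},{"grip":0.42,"dp":[0,0,-0.03],"rotation":[0,0,0]},{"grip":0.42,"dp":[0,0,-0.03],"rotation":[0,0,0]},{"grip":0.42,"dp":[0,0,-0.03],"rotation":[0,0,0]},{"grip":0.42,"dp":[0,0,-0.03],"rotation":[0,0,0]},{"grip":0.42,"dp":[0,0,0],"rotation":[0,0,0]}]'

```text
time_s: 23.9
tool_pos: [0.5923, -0.1104, 0.1982]
tool_rot: [179.7, -0.0, 102.9]
force: [0.3, 0.3, 0.6]
grip_width: 0.0504
```

Call:
carry_out --plan '[{"grip":0.42,"dp":[0.02,-0.025,0],"rotation":[0,0,0]},{"grip":0.42,"dp":[0.025,-0.025,0],"rotation":[0,0,0]},{"grip":0.42,"dp":[0.025,-0.02,0],"rotation":[0,0,0]},{"grip":0.42,"dp":[0.03,0,0],"rotation":[0,0,0]},{"grip":0.42,"dp":[0.03,0,0],"rotation":[0,0,0]},{"grip":0.42,"dp":[0.03,0,0],"rotation":[0,0,0]},{"grip":0.42,"dp":[0,0,0],"rotation":[0,0,0]},{"grip":0.42,"dp":[0,0,0],"rotation":[0,0,0]}]'

```text
time_s: 24.57
tool_pos: [0.4854, 0.0313, 0.202]
tool_rot: [179.2, 0.2, 102.5]
force: [-0.2, -1.3, 0.2]
grip_width: 0.0503
```

```bash
python3 - <<'E'
from h import *
im=env.read_camera('top');cv2.imwrite('pics/top2.png',cv2.resize(im[...,::-1],(800,600),interpolation=2))
im2=env.read_camera('scene');a=cv2.resize(im2[110:290,130:390,::-1],None,fx=3,fy=3,interpolation=2);cv2.imwrite('pics/scene2.png',a)
o=env.get_obs();print(o['tool_pos'].round(3),o['force'],o['time_s'])
E
```

```text
[0.486 0.031 0.202] [1.44123157 0.66322414 0.2912352 ] 24.6667
```

View pics/top2.png

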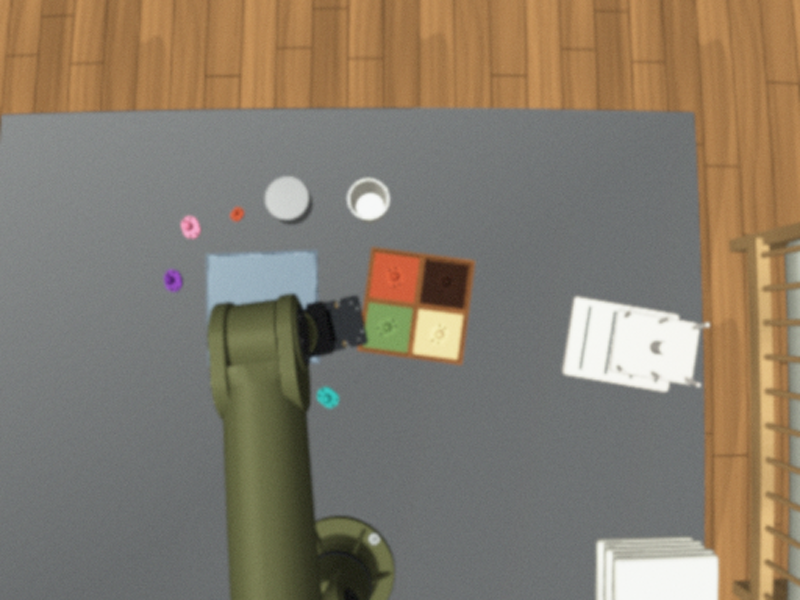

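View pics/scene2.png

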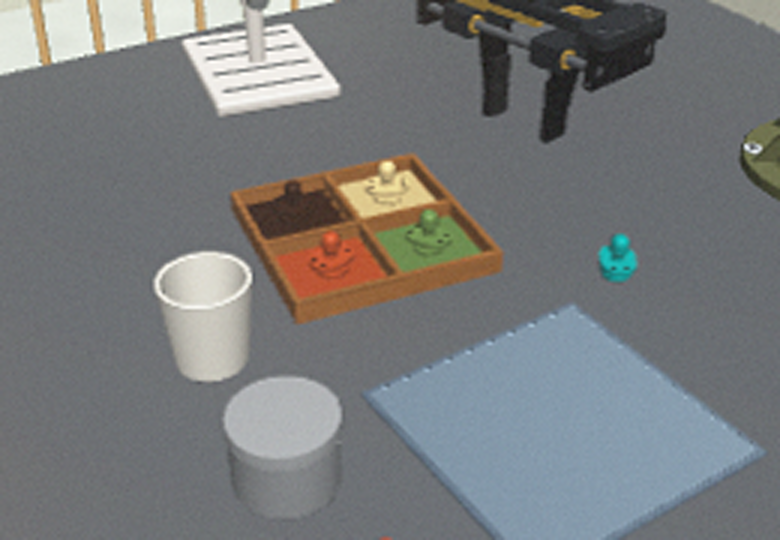

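The top view shows the nipples at (394,276), (446,282), (387,327) and (439,333), in the middle of their own liners. The scene view shows all four upright. The cup (368,199) and tin (287,198) haven't moved, and neither has the rack. The gripper is clear at z 0.20, so I'm handing in.

```bash
python3 -c "
from cell import env
print(env.sign_off())"
```

```text
the job is handed in; nothing more can be done
None
```

All four pacifiers are in the compartment whose liner has their own colour, and I handed the job in at about 24.7 s of the 93 s allowed. I moved them in the order sage, chocolate, cream, terracotta. I left alone the turquoise, small red, pink and purple look-alikes.

- **Last checks:** in the final top and scene pictures all four stand upright with the nipple up. Each is near the middle of its liner by eye; I took no final measurement of the offsets. The cup, tin and rack look unmoved, and the gripper was clear of everything at z 0.20 m.
- **Disagreements:** the wrist and top cameras differed by up to about 4 mm in x, so I aimed between them. Chocolate was let go with the tool reading about 4 mm above the planned height, but it stayed upright.

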